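Feed the rib thicknesser up by one turn and lock it

TASK

Set the violin-rib thicknesser for its next pass: with the fingertips, push the red upright handle of the hand wheel round clockwise (seen from above) through exactly one full turn, so that the handle comes back to where it stood at the start, and only then push the yellow knob of the lock lever clockwise until the lever is fully against its stop. Push gently, do not grip or squeeze either of them, and leave everything lying on the machine and the bench where it is.

Things in the scene. Friction and masses are not known exactly. Their poses are not given: they have to be found in the camera images.
- thicknesser: the green violin-rib thicknesser, 260 (x) x 380 (y) mm, its flat top (deck) 130 mm above the table; origin under its centre on the table, front (-x) towards the robot. Fixed, but stands elsewhere and turned up to 0.3 rad either way in each run. The wheel's axis is at y = -80 mm, the lock pivot at y = +90 mm of its frame.
- wheel_hub (a point): centre of the top of the hub cap (32 mm across) of the steel hand wheel, on the wheel's vertical axis, 179 mm above the table. The wheel lies level over the machine's deck: three spokes, rim of 65 mm radius made of 14 mm round bar, rim top 177 mm above the table. A silver disc with black ticks lies flat on the deck under it.
- wheel_handle (a point): centre of the red upright handle on the wheel's rim: a plain cylinder 18 mm across, 46 mm tall, standing on the rim 65 mm from the wheel's axis; this point lies 202 mm above the table, the red part spans 179 to 225 mm. It does not spin on its own pin.
- feed_wheel (a joint): turn of the hand wheel, rad, growing clockwise seen from above; at 0 the handle is on the machine's front side (towards the robot). It starts anywhere from -0.8 to 0.8; one full turn is +6.283. Stiff (about 0.15 N m of friction, 2 to 3 N at the handle), stays where it is left. It raises the feed table inside the machine by 4 mm a turn.
- lock_pivot (a point): top of the pivot of the lock lever, on its vertical axis, 152 mm above the table, 170 mm to the left (machine's +y) of the wheel's axis on the same deck.
- lock_knob (a point): centre of the yellow upright knob at the end of the flat steel lock lever: cylinder 18 mm across and 38 mm tall, 70 mm from the pivot; this point lies 166 mm above the table, the yellow part spans 147 to 185 mm. The lever's arm is 14 mm wide, its top 149 mm above the table (19 mm above the deck).
- lock_lever (a joint): turn of the lock lever, rad, growing clockwise seen from above: near 0 (starts 0 to 0.2) it points to the machine's front and is unlocked; at 1.3 it meets its stop, pointing almost away from the wheel to the machine's left, and is locked. About 0.12 N m of friction (2 N at the knob), stays where it is left.
- varnish_jar: small amber jar, 36 mm across, 55 mm tall, loose on the back left corner of the deck; leave alone. Origin at the centre of its underside.
- bridge_blank: thin maple bridge blank 30 x 44 x 6 mm lying loose on the back of the deck; leave alone. Origin under its centre.
- brass_weight: brass weight with a knob, 32 mm across, 38 mm tall, loose at the front edge of the deck between wheel and lever; leave alone. Origin at the centre of its underside.
- dish: white varnish dish, 110 mm across, 18 mm high, loose on the bench right of the machine; leave alone. Origin under its centre.
- thinner: clear bottle with white cap, 56 mm across, 120 mm tall, loose on the bench right of the machine; leave alone. Origin under its centre.
- gouge: hand tool with a dark wooden handle, lying loose on the bench right of the machine; leave alone. Origin under its middle.
- maple_block: maple block 120 x 50 x 35 mm, loose on the bench left of the machine; leave alone. Origin under its centre.
- glue_pot: blue mug 70 mm across, 80 mm tall, loose on the bench left of the machine; leave alone. Origin under its centre.

How it is judged (in metres and radians):
On the way, in this order (a step that is already met when the one before it is completed fails the run):
1. the hand wheel has been turned clockwise through one turn and stands still, with the lock lever not yet pushed over (value of joint feed_wheel between 5 and 7.5 rad and distance of wheel_handle from where it was at the start of the episode below 0.012 m and velocity of joint feed_wheel below 0.1 rad/s and value of joint lock_lever below 0.4 rad), for 0.2 s.
2. the lock lever is against its stop (value of joint lock_lever above 1.15 rad), for 0.1 s.
At the end, for the whole second after the job is handed in: The wheel has gone one turn clockwise: its handle stands within 12 mm (about 10 degrees) of where it started, at rest; the lock lever is within 0.15 rad of its stop; nothing else has been disturbed (value of joint feed_wheel between 5 and 7.5 rad and distance of wheel_handle from where it was at the start of the episode below 0.012 m and value of joint lock_lever above 1.15 rad and velocity of joint feed_wheel between -0.05 and 0.05 rad/s); the robot touches nothing.
It fails at once if the wheel or its handle is gripped or forced (over 35 N from the fingers) (contact force between the fingers and feed_wheel above 35 N).
It fails at once if the lock lever is gripped or forced (over 35 N from the fingers) (contact force between the fingers and lock_lever above 35 N).
It fails at once if a thing lying on the machine or the bench is moved more than 20 mm or lifted (distance of any of varnish_jar, bridge_blank, brass_weight, dish, thinner, gouge, maple_block, glue_pot from where it was at the start of the episode above 0.02 m).
It fails at once if the lock lever is pushed over before the wheel has had its turn (value of joint lock_lever above 0.6 rad and value of joint feed_wheel below 5 rad).
It also fails if it takes over 69 s, if anything falls off the work surface, if the arm or the gripper's body presses on something with over 40 N, if the wrist force passes 120 N, or if a joint passes its speed limit or range.

ROBOT

A 6-joint arm with a two-finger parallel gripper is mounted at the origin on the work surface. World frame = base frame: x ahead of the robot, y to its left, z up, the work surface at z = 0. Lengths are in mm, angles in degrees, forces in N, time in s.
With the tool pointing down it reaches from about 300 to 850 mm from the base axis. Payload 4.2 kg.
Tool frame: the origin (TCP) lies on the centre line of the jaws, within the pads' length; the fingertips stand env.nose_length ahead of it and the grasp point (between the pads) lies 2 mm behind it (env.nose_length is the distance from the TCP to the fingertips, in mm); z points along the fingers, y is the direction in which the jaws open and shut (so a half turn about z gives the same grasp; the last joint's range is limited). The gripper opens to 91 mm and grips with 3 to 60 N. Pads are 32 mm wide; open, the fingers measure 118 mm over their backs; the gripper's body (76 mm by 178 mm) begins 60 mm behind the grasp point.
Start: joints at [-68.182, 18.312, 89.639, -0, 72.044, -1.146], TCP at [224.343, -529.445, 230.976] pointing down, gripper open.
Joint ranges: [-177.97, 177.97], [-48.28, 115.42], [12.27, 149.76], [-77.06, 257.06], [2.81, 150.46], [-146.56, 146.56]. Speed limits (degrees/s): [147.25, 147.25, 180, 180, 180, 180].

INTERFACE

Orientations are given as [roll, pitch, yaw] about the fixed x, y, z axes, in that order (R = Rz(yaw) Ry(pitch) Rx(roll)).
In Python, from workcell import env gives the robot as it stands. The module is installed in compiled form; this text tells all that it offers.
- The arm moves only by the tool jog_arm, never from a script. Its argument "deltas" is a list that holds one entry, the list of rows, each a list of 5 numbers: the shift along the tool's x, y, z in m, then the turn about the tool's z in degrees, then the finger opening in m, from 0 to 0.0912. A call has 1 to 20 rows; each row is the pose to reach, as a shift and turn from the pose commanded when the call began, along the tool's axes at that moment; what a row does not reach only later rows make up. A row lasts 1/12 s, in which the tool goes at most 41.7 mm and 7.16 degrees, less where a joint would pass 70% of its speed; a pose out of reach is approached as far as the arm can. A call with a gripper value outside its range is refused whole. The fingers move at their own pace and stop on an object; "grip_force" is the grip in N (left out, the last holds). Time passes only in rows, so rows that repeat a pose let the fingers close. It gives the time, the measured TCP pose, the force and the opening at its end, in the units of the state.
- env.state(): the state, without advancing time (a new reading comes with each control period).
- env.grab_frame(name): name is "side" or "top" or "wrist"; returns the picture (480x640x3 uint8, red, green, blue); there is no depth.
- env.camera_params(name): a dict with "fx", "fy", "cx", "cy" (pixels), "k1" (the pictures are not rectified: a ray, as slopes to the right and down, at radius r is drawn at 1 + k1 r^2 times it, then the intrinsics apply), "xyz" and "orientation" of the camera in the world. Camera axes: x right, y down, z forward; pixel columns grow to the right and rows downward; lengths in mm; the calibration is good to about 2 mm. A picture is of the moment at which its call begins: read the wrist's pose just before it. camera_params takes no time and is no camera call; for the wrist camera it gives the pose at the moment of the call.
- env.job_done(): hands the job in, once; it reports no verdict.
Trained networks look in the newest picture that a camera, given by its name, has taken for a name from the list of things; names that differ only in an ending like _2 or _b are one class to them, and where a whole thing is asked for, a point or a joint stands for the part that bears it (a point fixed in the world has none). Each returns a list of dicts, best first, with "conf" (0 to 1); they miss things now and then, are a little off and sometimes report something else, mostly with a low value. They report only what shows in the picture. A call takes as long as a camera call.
- env.look_for(camera, label): "xyz" ([x, y, z] in mm, in world coordinates, good to about 4 mm: the middle of the surface that is visible of it).
The state is a dict: "time_s": time; "qpos": joint angles; "qvel": joint speeds; "effort": joint torques, N m; "ee_pos": TCP position; "ee_rot": TCP orientation; "force": force on the tool from outside, world axes, zero at the start; "torque": the same for the moment, N m; "gripper_width": finger opening in mm.
Only numpy, scipy, OpenCV 4.12 (cv2) and the standard library are available. Lean on these libraries where they do the work, as an engineer would, in place of code of your own. Each camera call takes 0.05 s, during which the arm holds its last target.

## Working session

There is one attempt and no reset: what is moved stays moved. The work goes in short steps, Python scripts to look and compute and a tool call to move; the robot and the scene stay as the last step left them, time stands still between calls to the robot, and variables do not carry over. Pictures are saved under pics/ and viewed, and the job is handed in when it is done.

Besides the shell and the picture viewer there is one more tool, called after "Request:" as name([rows], argument=value, ...), one row to a line, values as JSON. jog_arm: Moves the arm, as the interface text tells. Its arguments: {"type":"object","properties":{"deltas":{"type":"array"},"grip_force":{"type":"number"}},"required":["deltas"]}

```bash
mkdir -p pics; python3 - <<'E'
from workcell import env
import cv2,numpy as np
s=env.state();print(s['time_s'],s['ee_pos'],s['ee_rot'],s['gripper_width'],env.nose_length)
for n in['top','side']:
    im=env.grab_frame(n);cv2.imwrite(f'pics/{n}0.png',im[:,:,::-1]);p=env.camera_params(n);print(n,p)
    for l in['wheel_hub','wheel_handle','lock_pivot','lock_knob','brass_weight']:
        print(l,[(np.round(d['xyz'],1).tolist(),round(d['conf'],2)) for d in env.look_for(n,l)][:2])
print(env.state()['time_s'])
E
```

```text
0.0 [ 224.15726235 -528.98431974  230.12445448] [-1.79898643e+02 -1.92881324e-03  2.29633002e+01] 91.49607427736119 17.0
top {'fx': 494.67005491077254, 'fy': 494.67005491077254, 'cx': 320.21772318876396, 'cy': 238.56799315839487, 'k1': -0.01468420613329354, 'xyz': array([ 260.75765996,   20.1979187 , 1497.25861073]), 'orientation': array([-1.70964410e+02,  1.64183579e-01, -8.87796046e+01])}
wheel_hub [([555.0, 14.1, 175.1], 0.76)]
wheel_handle [([558.8, 17.1, 175.7], 0.55)]
lock_pivot [([489.7, 176.2, 151.1], 0.72)]
lock_knob [([488.4, 175.6, 146.9], 0.61)]
brass_weight [([613.7, 187.5, 133.2], 0.56), ([438.1, 67.5, 160.0], 0.42)]
side {'fx': 617.2779258726582, 'fy': 617.2779258726582, 'cx': 321.8145270077161, 'cy': 234.97963813883126, 'k1': -0.136357986090639, 'xyz': array([-173.70408396,  897.37470421, 1159.80247738]), 'orientation': array([-133.1796035 ,   -1.13498151, -142.08534959])}
wheel_hub [([552.9, 19.9, 176.5], 0.79), ([554.6, -428.6, 61.3], 0.5)]
wheel_handle [([555.1, 18.4, 173.0], 0.56)]
lock_pivot [([474.0, 180.1, 151.9], 0.7)]
lock_knob [([476.3, 179.7, 156.2], 0.81)]
brass_weight [([430.8, 81.0, 155.0], 0.63)]
0.6
```

View pics/top0.png

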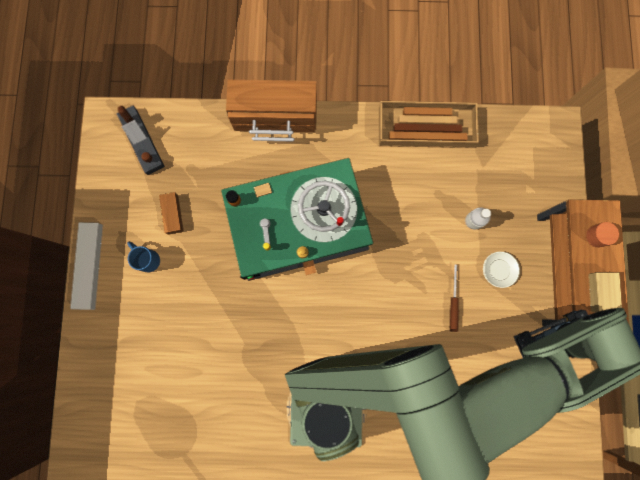

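View pics/side0.png

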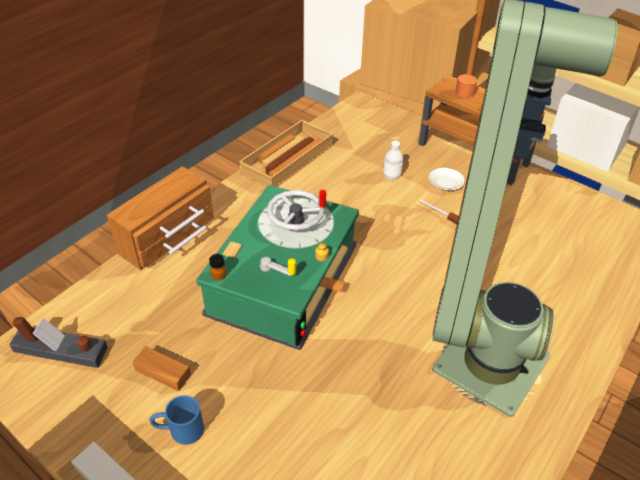

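```bash
cat > h.py <<'E'
import cv2,numpy as np
from scipy.spatial.transform import Rotation as R
def ray(p,uv):
    d=np.array([(uv[0]-p['cx'])/p['fx'],(uv[1]-p['cy'])/p['fy']]);x=d.copy()
    for _ in range(20): x=d/(1+p['k1']*(x@x))
    return R.from_euler('xyz',p['orientation'],degrees=True).apply([x[0],x[1],1])
def atz(p,uv,z):
    r=ray(p,uv);return p['xyz']+r*(z-p['xyz'][2])/r[2]
def proj(p,X):
    c=R.from_euler('xyz',p['orientation'],degrees=True).inv().apply(np.array(X)-p['xyz'])
    x=c[:2]/c[2];x=x*(1+p['k1']*(x@x));return np.array([x[0]*p['fx']+p['cx'],x[1]*p['fy']+p['cy']])
def blob(im,kind,roi):
    h=cv2.cvtColor(im,cv2.COLOR_RGB2HSV).astype(int);H,S,V=h[...,0],h[...,1],h[...,2]
    if kind=='red': m=((H<5)|(H>174))&(S>180)&(V>100)
    else: m=(abs(H-29)<4)&(S>190)&(V>120)
    k=np.zeros_like(m);u0,u1,v0,v1=roi;k[v0:v1,u0:u1]=m[v0:v1,u0:u1]
    v,u=np.nonzero(k);return len(u),u.mean(),v.mean(),u.min(),u.max(),v.min(),v.max()
E
python3 - <<'E'
from h import *
from workcell import env
for n,roi,c in[('top',(220,380,150,290),(215,380,150,285)),('side',(200,370,180,340),(195,365,180,345))]:
    im=cv2.imread(f'pics/{n}0.png')[:,:,::-1].copy();p=env.camera_params(n)
    for k,z in(('red',202),('yel',166)):
        b=blob(im,k,roi);print(n,k,b,atz(p,b[1:3],z))
    x=im[c[2]:c[3],c[0]:c[1],::-1];cv2.imwrite(f'pics/{n}0c.png',cv2.resize(x,None,fx=3.5,fy=3.5,interpolation=cv2.INTER_CUBIC))
E
```

```text
top red (29, np.float64(339.48275862068965), np.float64(220.6206896551724), np.int64(337), np.int64(342), np.int64(218), np.int64(224)) [516.12453423 -22.03224774 202.        ]
top yel (14, np.float64(265.7142857142857), np.float64(245.35714285714286), np.int64(264), np.int64(267), np.int64(244), np.int64(247)) [450.53980911 176.36499407 166.        ]
side red (116, np.float64(318.2241379310345), np.float64(225.93103448275863), np.int64(301), np.int64(325), np.int64(190), np.int64(335)) [463.78342163  61.49990686 202.        ]
side yel (90, np.float64(291.22222222222223), np.float64(265.4), np.int64(288), np.int64(295), np.int64(259), np.int64(274)) [453.67539141 171.1051837  166.        ]
```

View pics/top0c.png

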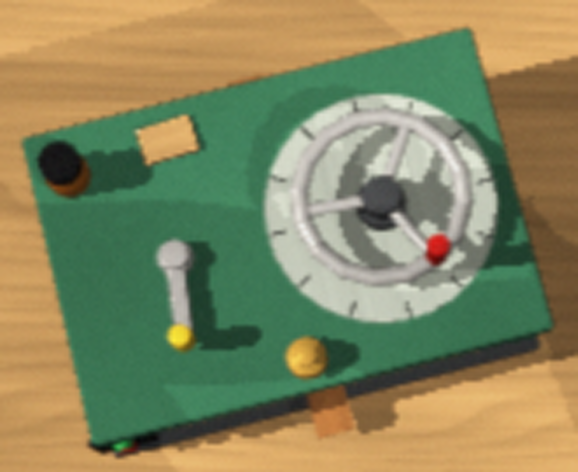

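View pics/side0c.png

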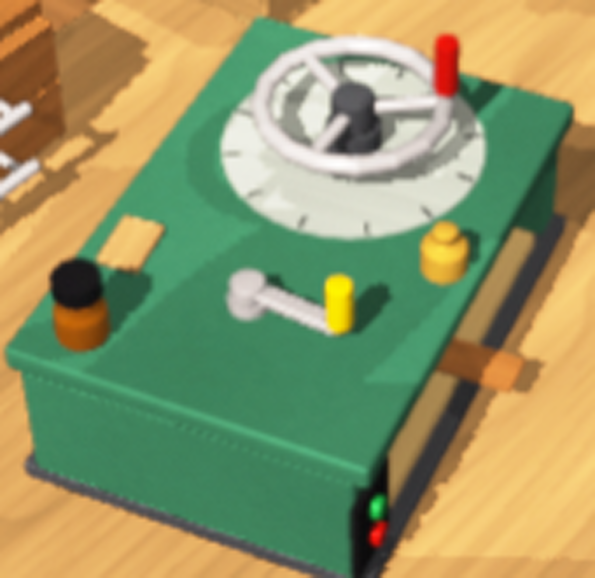

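```bash
python3 - <<'E'
from h import *
from workcell import env
from scipy.optimize import least_squares
P={n:env.camera_params(n) for n in('top','side')}
off={'top':np.array([215,150]),'side':np.array([195,180])}
obs=[('top','hub',(380,197)),('top','piv',(174,251)),('top','htop',(438,246)),('top','ktop',(180,335)),
('top','c1',(22,138)),('top','c2',(470,28)),('top','c3',(552,328)),('top','c4',(95,440)),
('side','hub',(352,94)),('side','piv',(246,280)),('side','hmid',(447,66)),('side','kmid',(339,304)),
('side','c1',(8,352)),('side','c2',(260,18)),('side','c3',(572,105)),('side','c4',(368,472))]
def model(q):
    x,y,w,a,b,hx=q; 
    def W(l,z):
        c,s=np.cos(w),np.sin(w);return np.array([x+c*l[0]-s*l[1],y+s*l[0]+c*l[1],z])
    hub=np.array([hx,-80]);piv=np.array([hx,90])
    hd=hub+65*np.array([-np.cos(a),np.sin(a)]);kn=piv+70*np.array([-np.cos(b),np.sin(b)])
    return dict(hub=W(hub,179),piv=W(piv,152),htop=W(hd,223),hmid=W(hd,202),ktop=W(kn,183),kmid=W(kn,166),
     c1=W((130,190),130),c2=W((130,-190),130),c3=W((-130,-190),130),c4=W((-130,190),130))
def res(q):
    M=model(q);r=[]
    for n,k,uv in obs: r+=list(proj(P[n],M[k])-(np.array(uv)/3.5+off[n]))
    return np.array(r)
s=least_squares(res,[520,90,.25,-.5,.1,0],loss='soft_l1')
print(s.x);print(np.round(res(s.x).reshape(-1,2),1).tolist())
M=model(s.x)
for k in M: print(k,M[k].round(1))
for n,k,uv in obs:
  if n=='top' or k[-1]=='d' or k=='hub': print(n,k,atz(P[n],np.array(uv)/3.5+off[n],M[k][2]).round(1))
E
```

```text
[ 5.40796664e+02  9.79831964e+01  2.70766063e-01 -4.56017051e-01
  1.01452157e-01  1.19277305e+00]
[[0.0, -1.4], [-0.6, 0.2], [-0.4, -0.7], [-0.3, -0.6], [-0.8, -0.5], [0.2, -0.9], [0.6, 0.1], [-1.4, 1.7], [0.6, 0.1], [0.6, 0.3], [0.3, 0.1], [0.4, 0.1], [-1.5, -0.9], [-0.1, -1.4], [2.4, -0.7], [0.6, 0.6]]
hub [563.3  21.2 179. ]
piv [517.9 185.  152. ]
htop [514.8 -22.  223. ]
hmid [514.8 -22.  202. ]
ktop [448.9 173.2 183. ]
kmid [448.9 173.2 166. ]
c1 [615.2 315.8 130. ]
c2 [716.9 -50.3 130. ]
c3 [ 466.4 -119.9  130. ]
c4 [364.7 246.3 130. ]
top hub [559.6  21.2 179. ]
top piv [518.6 183.3 152. ]
top htop [512.9 -23.1 223. ]
top ktop [447.2 172.4 183. ]
top c1 [613.8 313.4 130. ]
top c2 [714.2 -49.8 130. ]
top c3 [ 466.6 -118.2  130. ]
top c4 [369.4 242.6 130. ]
side hub [564.6  22.  179. ]
side hmid [515.5 -21.9 202. ]
side kmid [449.7 173.7 166. ]
```

```bash
cat >> h.py <<'E'
def rows(s,targets,w=0.0):
    """targets: list of (x,y,z,yaw) world -> rows rel. to state s"""
    M=R.from_euler('xyz',s['ee_rot'],degrees=True);y0=s['ee_rot'][2];out=[];prev=0
    for x,y,z,yaw in targets:
        d=M.inv().apply(np.array([x,y,z])-s['ee_pos'])/1000
        t=-(yaw-y0); t=prev+((t-prev+180)%360-180); prev=t
        out.append([round(float(v),4) for v in d]+[round(float(t),1),w])
    return out
HUB=np.array([563.3,21.2]);PHI0=221.6
def push(phi,face,gap=0,r=65,z=203,half=13.5):
    """pose with block behind handle at angle phi (deg); face +1: yaw=phi, -1: yaw=phi+180"""
    a=np.radians(phi);t=np.array([np.sin(a),-np.cos(a)])
    c=HUB+r*np.array([np.cos(a),np.sin(a)])-(9+half+gap)*t
    return (c[0],c[1],z,phi if face>0 else phi+180)
E
python3 - <<'E'
from h import *
from workcell import env
s=env.state();p=push(PHI0,1,gap=22);print(p,s['qpos'])
x,y=p[:2]
for r in rows(s,[(*s['ee_pos'][:2],270,23),(x,y,270,120),(x,y,270,221),(x,y,203,221.6)]):print(r)
E
```

```text
(np.float64(544.2378405806202), np.float64(-55.23221884958038), 203, 221.6) [-6.81809970e+01  1.83106083e+01  8.96423583e+01  7.24435450e-04
  7.20437848e+01 -1.14359345e+00]
[0.0, 0.0, -0.039, -0.0, 0.0]
[0.4795, -0.3118, -0.039, -97.0, 0.0]
[0.4795, -0.3118, -0.039, -198.0, 0.0]
[0.4795, -0.3118, 0.028, -198.6, 0.0]
```

Request:
jog_arm([
  [[0.01,-0.007,-0.02,-5,0.0],[0.03,-0.02,-0.039,-10,0.0],[0.06,-0.04,-0.039,-16,0.0],[0.09,-0.06,-0.039,-22,0.0],[0.12,-0.08,-0.039,-28,0.0],[0.15,-0.1,-0.039,-35,0.0],[0.18,-0.12,-0.039,-42,0.0],[0.21,-0.14,-0.039,-49,0.0],[0.24,-0.158,-0.039,-56,0.0],[0.27,-0.177,-0.039,-63,0.0],[0.3,-0.197,-0.039,-70,0.0],[0.33,-0.216,-0.039,-77,0.0],[0.36,-0.236,-0.039,-84,0.0],[0.39,-0.255,-0.039,-91,0.0],[0.415,-0.271,-0.039,-98,0.0],[0.435,-0.284,-0.039,-105,0.0],[0.455,-0.296,-0.039,-112,0.0],[0.47,-0.306,-0.039,-119,0.0],[0.4795,-0.3118,-0.039,-126,0.0],[0.4795,-0.3118,-0.039,-130,0.0]],
], grip_force=10)

```text
time_s: 2.27
ee_pos: [545.4, -53.3, 269.7]
ee_rot: [179.9, 0.0, 153.4]
force: [-0.8, 0.0, -0.2]
gripper_width: 0.4
```

```bash
python3 - <<'E'
from h import *
from workcell import env
s=env.state();print(s['time_s'],s['ee_pos'],s['ee_rot'],s['gripper_width'],s['qpos'],s['force'])
p=push(PHI0,1,gap=22)
x,y=p[:2]
for r in rows(s,[(x,y,270,221),(x,y,203,221.6)]):print(r)
im=env.grab_frame('wrist');cv2.imwrite('pics/w1.png',im[:,:,::-1])
im=env.grab_frame('top');cv2.imwrite('pics/t1.png',cv2.resize(im[150:285,215:380,::-1],None,fx=3.5,fy=3.5))
E
```

```text
2.2667 [545.43913619 -53.28197912 269.72433894] [1.79944651e+02 1.16734701e-02 1.53402429e+02] 0.3905120437640783 [-6.80969273e+00  1.45836949e+01  8.93176534e+01  4.95878659e-02
  7.60689346e+01 -7.02240535e+01] [-0.7939877   0.02219933 -0.19043162]
[0.0002, -0.0023, -0.0003, -67.6, 0.0]
[0.0002, -0.0023, 0.0667, -68.2, 0.0]
```

View pics/w1.png

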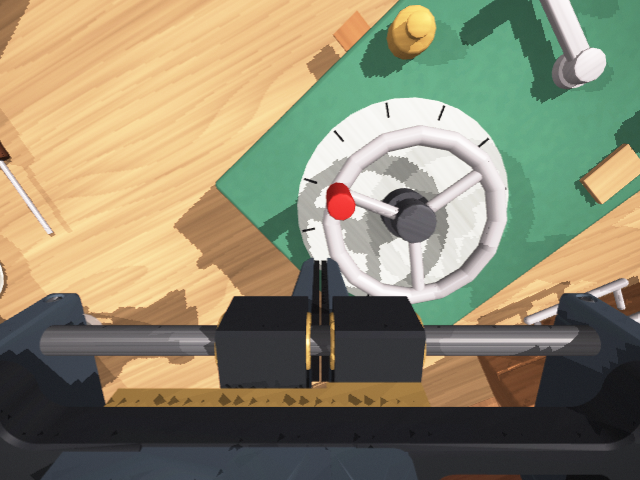

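```bash
python3 - <<'E'
from h import *
from workcell import env
p=env.camera_params('wrist')
print('hub',atz(p,(415.5,223),179),'handle top',atz(p,(341.5,206),225),'handle bot',atz(p,(338.5,189),181),'pivot',atz(p,(586,65),152))
E
```

```text
hub [562.89891059  16.03962394 179.        ] handle top [515.26001068 -26.13393854 225.        ] handle bot [513.01289037 -24.38563538 181.        ] pivot [518.24709616 176.64509093 152.        ]
```

```bash
python3 - <<'E'
from h import *
from workcell import env
p=env.camera_params('wrist');s=env.state()
print(p)
M=R.from_euler('xyz',s['ee_rot'],degrees=True)
for o in [(0,0,17),(16,0,17),(-16,0,17),(0,13.5,17),(0,-13.5,17)]:
    print(o,proj(p,s['ee_pos']+M.apply(o)))
E
python3 -c "
import cv2
im=cv2.imread('pics/w1.png');cv2.imwrite('pics/w1c.png',cv2.resize(im[230:350,240:400],None,fx=5,fy=5,interpolation=cv2.INTER_CUBIC))"
```

```text
{'fx': 334.3444745097428, 'fy': 334.3444745097428, 'cx': 319.8609187211284, 'cy': 233.4192122733294, 'k1': -0.0011371305559394155, 'xyz': array([470.12104467, -18.05225825, 422.16480727]), 'orientation': array([ 1.62760173e+02, -6.48433684e-02,  6.30498144e+01])}
(0, 0, 17) [321.21744024 285.27000095]
(16, 0, 17) [321.27148126 258.49051258]
(-16, 0, 17) [321.16606778 310.71732221]
(0, 13.5, 17) [345.43851228 285.26841221]
(0, -13.5, 17) [296.99095831 285.27097091]
```

View pics/w1c.png

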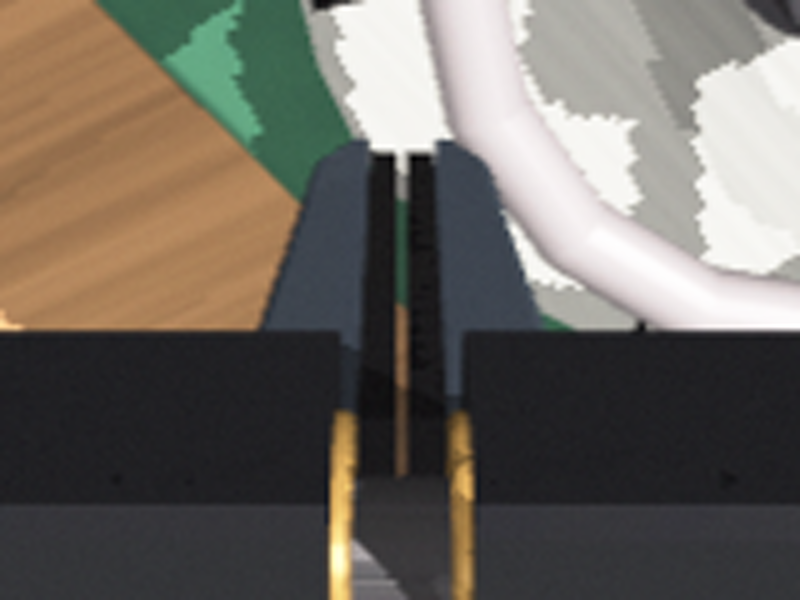

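View pics/t1.png

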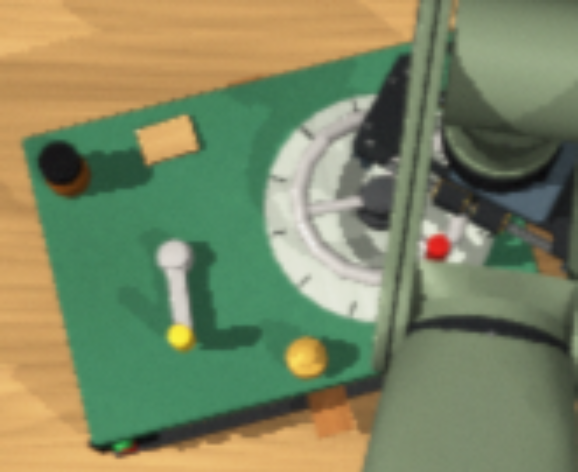

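```bash
sed -i 's/^HUB=.*/HUB=np.array([562.5,17.5]);PHI0=221.0/' h.py; python3 - <<'E'
from h import *
from workcell import env
s=env.state()
p=push(PHI0,1,gap=22)
x,y=p[:2];print(p)
for r in rows(s,[(x,y,270,221),(x,y,203,221.)]):print(r)
E
```

```text
(np.float64(542.6385040755973), np.float64(-58.72841320429632), 203, 221.0)
[-0.0003, -0.0043, -0.0002, -68.0, 0.0]
[-0.0003, -0.0043, 0.0668, -68.0, 0.0]
```

Request:
jog_arm([
  [[0,-0.0043,0,-7,0.0],[0,-0.0043,0,-14,0.0],[0,-0.0043,0,-21,0.0],[0,-0.0043,0,-28,0.0],[0,-0.0043,0,-35,0.0],[0,-0.0043,0,-42,0.0],[0,-0.0043,0.01,-49,0.0],[0,-0.0043,0.03,-56,0.0],[0,-0.0043,0.05,-63,0.0],[0,-0.0043,0.067,-68,0.0],[0,-0.0043,0.067,-68,0.0]],
])

```text
time_s: 3.28
ee_pos: [539.8, -59.3, 199.7]
ee_rot: [179.7, -0.3, -139.1]
force: [-0.5, 0.5, 0.1]
gripper_width: 0.3
```

```bash
python3 - <<'E'
from h import *
from workcell import env
s=env.state();print(s['time_s'],s['ee_pos'],s['ee_rot'],s['gripper_width'],s['qpos'],s['force'])
im=env.grab_frame('wrist');cv2.imwrite('pics/w2.png',im[:,:,::-1])
E
```

```text
3.2833 [539.7830577  -59.25397513 199.68575218] [ 179.69943331   -0.278211   -139.10819698] 0.3209196838947192 [-7.47313089e+00  1.69156498e+01  9.63948466e+01 -8.94309250e-03
  6.70989830e+01 -1.38360695e+02] [-0.4872316   0.47463351  0.12541072]
```

View pics/w2.png

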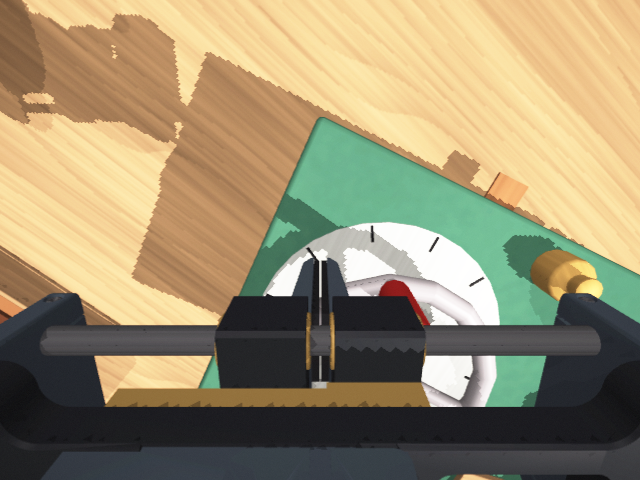

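```bash
python3 - <<'E'
from h import *
from workcell import env
s=env.state();print(s['time_s'],s['ee_pos'],s['ee_rot'])
T=[push(PHI0,1,gap=g) for g in (18,14,10,6,3,0)]+[push(PHI0-d,1) for d in (3,6,9,12,12)]
for r in rows(s,T): print(r,end=',')
E
```

```text
3.3333 [540.96987333 -59.37051358 201.65032651] [ 1.79842020e+02 -1.48700463e-01 -1.39273234e+02]
[-0.0017, 0.0034, -0.0013, -0.3, 0.0],[-0.0016, 0.0074, -0.0013, -0.3, 0.0],[-0.0016, 0.0114, -0.0013, -0.3, 0.0],[-0.0016, 0.0154, -0.0013, -0.3, 0.0],[-0.0016, 0.0184, -0.0013, -0.3, 0.0],[-0.0016, 0.0214, -0.0013, -0.3, 0.0],[-0.0005, 0.0248, -0.0013, 2.7, 0.0],[0.0005, 0.0283, -0.0013, 5.7, 0.0],[0.0012, 0.0318, -0.0013, 8.7, 0.0],[0.0017, 0.0354, -0.0012, 11.7, 0.0],[0.0017, 0.0354, -0.0012, 11.7, 0.0],
```

```bash
cat >> h.py <<'E'
import json
def upd(c,row):
    """c: (x,y,z,yaw) commanded; tool down"""
    a=np.radians(c[3]);X=np.array([np.cos(a),np.sin(a)]);Y=np.array([np.sin(a),-np.cos(a)])
    p=np.array(c[:2])+1000*(row[0]*X+row[1]*Y);return [p[0],p[1],c[2]-1000*row[2],c[3]-row[3]]
def setc(c): json.dump([float(v) for v in c],open('cmd.json','w'))
def getc(): return json.load(open('cmd.json'))
def crows(targets,w=0.0):
    c=getc();return rows({'ee_rot':[180,0,c[3]],'ee_pos':np.array(c[:3])},targets,w)
E
python3 - <<'E'
from h import *
c=[224.343,-529.445,230.976,22.964]
c=upd(c,[.4795,-.3118,-.039,-130]);print(c)
c=upd(c,[0,-.0043,.067,-68]);print(c);setc(c)
T=[push(PHI0,1,gap=g) for g in (18,14,10,6,3,0)]+[push(PHI0-d,1) for d in (3,6,9,12,12)]
for r in crows(T): print(r,end=',')
E
```

```text
[np.float64(544.1931030972705), np.float64(-55.276884719496024), 269.976, 152.964]
[np.float64(542.238537039476), np.float64(-59.106985439544744), 202.976, 220.964]
[-0.0005, 0.004, -0.0, -0.0, 0.0],[-0.0005, 0.008, -0.0, -0.0, 0.0],[-0.0005, 0.012, -0.0, -0.0, 0.0],[-0.0005, 0.016, -0.0, -0.0, 0.0],[-0.0005, 0.019, -0.0, -0.0, 0.0],[-0.0005, 0.022, -0.0, -0.0, 0.0],[0.0006, 0.0255, -0.0, 3.0, 0.0],[0.0015, 0.0289, -0.0, 6.0, 0.0],[0.0022, 0.0325, -0.0, 9.0, 0.0],[0.0027, 0.036, -0.0, 12.0, 0.0],[0.0027, 0.036, -0.0, 12.0, 0.0],
```

Request:
jog_arm([
  [[0,0.004,0,0,0.0],[0,0.008,0,0,0.0],[0,0.012,0,0,0.0],[0,0.016,0,0,0.0],[0,0.019,0,0,0.0],[0,0.022,0,0,0.0],[0.0006,0.0255,0,3,0.0],[0.0015,0.0289,0,6,0.0],[0.0022,0.0325,0,9,0.0],[0.0027,0.036,0,12,0.0],[0.0027,0.036,0,12,0.0]],
])

```text
time_s: 4.25
ee_pos: [516.4, -33.8, 203.3]
ee_rot: [-179.9, 0.0, -151.1]
force: [-0.1, -1.9, 0.8]
gripper_width: 0.5
```

```bash
python3 - <<'E'
from h import *
from workcell import env
c=upd(getc(),[.0027,.036,0,12]);setc(c)
s=env.state();print(c,s['time_s'],s['ee_pos'],s['ee_rot'],s['force'])
im=env.grab_frame('wrist');cv2.imwrite('pics/w3.png',im[:,:,::-1])
im=env.grab_frame('side');cv2.imwrite('pics/s3.png',cv2.resize(im[180:345,195:365,::-1],None,fx=3.5,fy=3.5,interpolation=cv2.INTER_CUBIC))
print(env.state()['ee_pos'])
E
```

```text
[np.float64(516.5986593430284), np.float64(-33.69268490399562), 202.976, 208.964] 4.25 [516.37383965 -33.8134569  203.34659832] [-1.79926220e+02  5.91374496e-03 -1.51068250e+02] [-0.06721364 -1.88579238  0.8141835 ]
[516.60799621 -33.70792345 203.18001218]
```

View pics/w3.png

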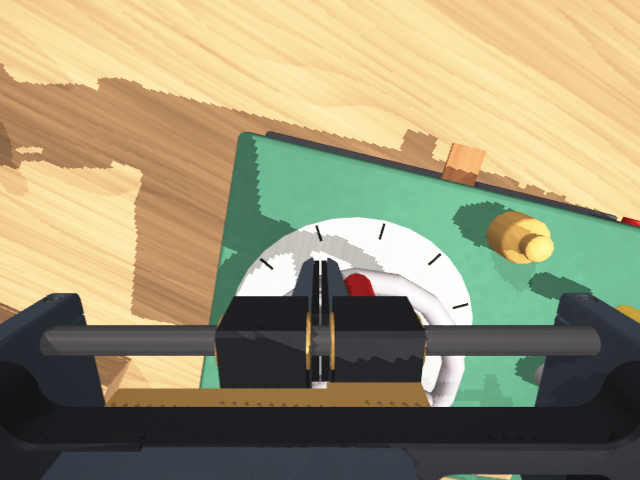

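View pics/s3.png

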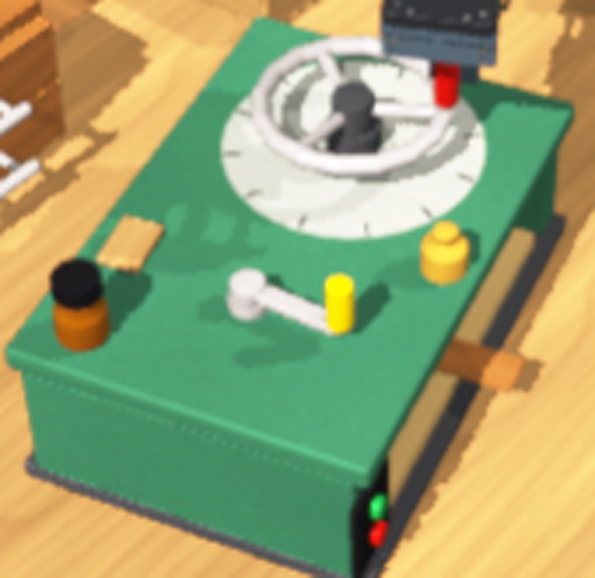

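```bash
python3 - <<'E'
from h import *
T=[push(209-3*i,1) for i in range(1,21)]
print(crows(T))
E
```

```text
[[0.0011, 0.0035, -0.0, 3.0, 0.0], [0.002, 0.0069, -0.0, 6.0, 0.0], [0.0028, 0.0105, -0.0, 9.0, 0.0], [0.0033, 0.014, -0.0, 12.0, 0.0], [0.0037, 0.0176, -0.0, 15.0, 0.0], [0.0038, 0.0212, -0.0, 18.0, 0.0], [0.0038, 0.0248, -0.0, 21.0, 0.0], [0.0036, 0.0284, -0.0, 24.0, 0.0], [0.0032, 0.032, -0.0, 27.0, 0.0], [0.0026, 0.0355, -0.0, 30.0, 0.0], [0.0018, 0.0391, -0.0, 33.0, 0.0], [0.0009, 0.0425, -0.0, 36.0, 0.0], [-0.0003, 0.0459, -0.0, 39.0, 0.0], [-0.0016, 0.0493, -0.0, 42.0, 0.0], [-0.0031, 0.0526, -0.0, 45.0, 0.0], [-0.0047, 0.0558, -0.0, 48.0, 0.0], [-0.0065, 0.0589, -0.0, 51.0, 0.0], [-0.0085, 0.0619, -0.0, 54.0, 0.0], [-0.0107, 0.0648, -0.0, 57.0, 0.0], [-0.0129, 0.0676, -0.0, 60.0, 0.0]]
```

Request:
jog_arm([
  [[0.0011,0.0035,0,3,0],[0.002,0.0069,0,6,0],[0.0028,0.0105,0,9,0],[0.0033,0.014,0,12,0],[0.0037,0.0176,0,15,0],[0.0038,0.0212,0,18,0],[0.0038,0.0248,0,21,0],[0.0036,0.0284,0,24,0],[0.0032,0.032,0,27,0],[0.0026,0.0355,0,30,0],[0.0018,0.0391,0,33,0],[0.0009,0.0425,0,36,0],[-0.0003,0.0459,0,39,0],[-0.0016,0.0493,0,42,0],[-0.0031,0.0526,0,45,0],[-0.0047,0.0558,0,48,0],[-0.0065,0.0589,0,51,0],[-0.0085,0.0619,0,54,0],[-0.0107,0.0648,0,57,0],[-0.0129,0.0676,0,60,0]],
])

```text
time_s: 6.02
ee_pos: [493.8, 31.7, 202.8]
ee_rot: [-179.9, -0.1, 148.9]
force: [-3.7, -1.3, 2.6]
gripper_width: 0.3
```

```bash
cat > after.py <<'E'
import sys
from h import *
from workcell import env
row=json.loads(sys.argv[1]);tag=sys.argv[2];cams=sys.argv[3].split(',')
c=upd(getc(),row);setc(c)
s=env.state();print(np.round(c,1),s['time_s'],s['ee_pos'].round(1),s['ee_rot'].round(1),s['force'].round(1),s['qpos'].round(0))
for n in cams:
    im=env.grab_frame(n)[:,:,::-1]
    if n=='side': im=cv2.resize(im[180:345,195:365],None,fx=3.5,fy=3.5,interpolation=cv2.INTER_CUBIC)
    if n=='top': im=cv2.resize(im[150:285,215:380],None,fx=3.5,fy=3.5,interpolation=cv2.INTER_CUBIC)
    if n=='wrist': cv2.putText(im,f'pose {env.camera_params(n)["xyz"].round(1)}',(5,470),0,.4,(255,255,255))
    cv2.imwrite(f'pics/{n}_{tag}.png',im)
E
python3 after.py '[-0.0129,0.0676,0,60]' a wrist,side; python3 - <<'E'
from h import *
print(crows([push(149-3*i,1) for i in range(1,21)]))
E
```

```text
[495.1  31.7 203.  149. ] 6.0167 [493.8  31.7 202.8] [-1.799e+02 -1.000e-01  1.489e+02] [-3.7 -1.3  2.6] [  2.  12. 102.  -0.  66. -57.]
[[0.001, 0.0034, -0.0, 3.0, 0.0], [0.002, 0.0069, -0.0, 6.0, 0.0], [0.0027, 0.0105, -0.0, 9.0, 0.0], [0.0032, 0.014, -0.0, 12.0, 0.0], [0.0036, 0.0176, -0.0, 15.0, 0.0], [0.0037, 0.0212, -0.0, 18.0, 0.0], [0.0037, 0.0248, -0.0, 21.0, 0.0], [0.0035, 0.0284, -0.0, 24.0, 0.0], [0.0031, 0.032, -0.0, 27.0, 0.0], [0.0025, 0.0355, -0.0, 30.0, 0.0], [0.0017, 0.039, -0.0, 33.0, 0.0], [0.0008, 0.0425, -0.0, 36.0, 0.0], [-0.0003, 0.0459, -0.0, 39.0, 0.0], [-0.0017, 0.0493, -0.0, 42.0, 0.0], [-0.0031, 0.0526, -0.0, 45.0, 0.0], [-0.0048, 0.0558, -0.0, 48.0, 0.0], [-0.0066, 0.0589, -0.0, 51.0, 0.0], [-0.0086, 0.0619, -0.0, 54.0, 0.0], [-0.0107, 0.0648, -0.0, 57.0, 0.0], [-0.013, 0.0676, -0.0, 60.0, 0.0]]Traceback (most recent call last):
  File "after.py", line 11, in <module>
    if n=='wrist': cv2.putText(im,f'pose {env.camera_params(n)["xyz"].round(1)}',(5,470),0,.4,(255,255,255))
                   ~~~~~~~~~~~^^^^^^^^^^^^^^^^^^^^^^^^^^^^^^^^^^^^^^^^^^^^^^^^^^^^^^^^^^^^^^^^^^^^^^^^^^^^^^
cv2.error: OpenCV(4.12.0) :-1: error: (-5:Bad argument) in function 'putText'
> Overload resolution failed:
>  - Layout of the output array img is incompatible with cv::Mat
>  - Expected Ptr<cv::UMat> for argument 'img'
```

```bash
sed -i '/putText/d' after.py; python3 after.py '[0,0,0,0]' b wrist,side
```

```text
[495.1  31.7 203.  149. ] 6.0667 [494.2  32.3 202.8] [-1.799e+02 -1.000e-01  1.488e+02] [-2.2 -0.9  0.8] [  2.  12. 102.   0.  65. -56.]
```

View pics/wrist_b.png

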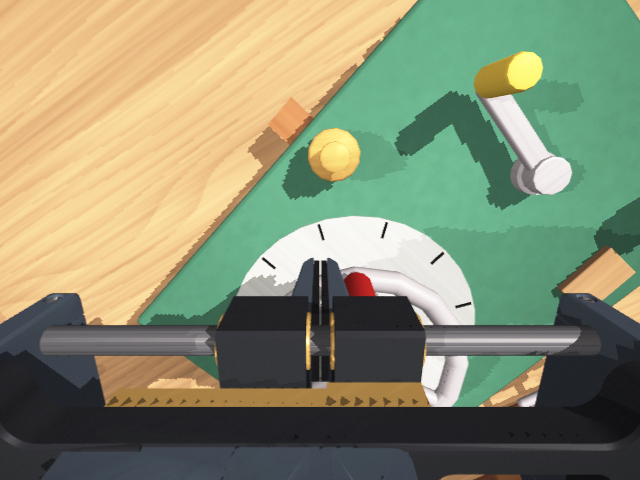

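View pics/side_b.png

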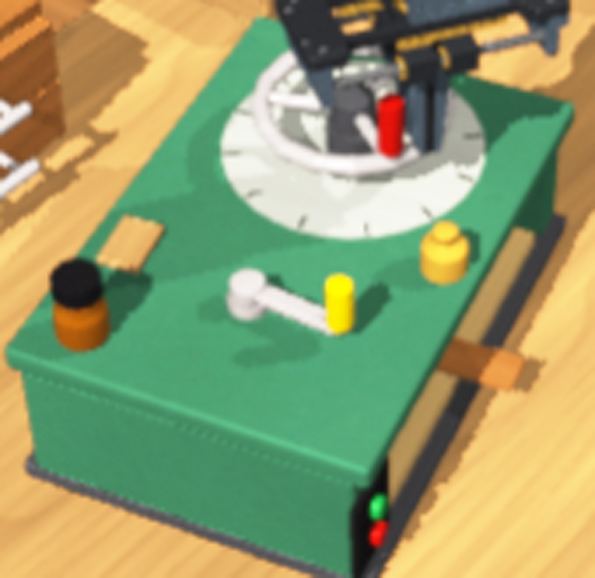

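Request:
jog_arm([
  [[0.001,0.0034,0,3,0],[0.002,0.0069,0,6,0],[0.0027,0.0105,0,9,0],[0.0032,0.014,0,12,0],[0.0036,0.0176,0,15,0],[0.0037,0.0212,0,18,0],[0.0037,0.0248,0,21,0],[0.0035,0.0284,0,24,0],[0.0031,0.032,0,27,0],[0.0025,0.0355,0,30,0],[0.0017,0.039,0,33,0],[0.0008,0.0425,0,36,0],[-0.0003,0.0459,0,39,0],[-0.0017,0.0493,0,42,0],[-0.0031,0.0526,0,45,0],[-0.0048,0.0558,0,48,0],[-0.0066,0.0589,0,51,0],[-0.0086,0.0619,0,54,0],[-0.0107,0.0648,0,57,0],[-0.013,0.0676,0,60,0]],
])

```text
time_s: 7.83
ee_pos: [540.3, 83.9, 202.5]
ee_rot: [-179.8, -0.1, 88.9]
force: [-2.8, 3.8, 0.6]
gripper_width: 0.4
```

```bash
python3 after.py '[-0.013,0.0676,0,60]' c wrist; python3 - <<'E'
from h import *
print(crows([push(89-3*i,1) for i in range(1,17)]))
E
```

```text
[541.1  82.9 203.   89. ] 7.8333 [540.3  83.9 202.5] [-1.798e+02 -1.000e-01  8.890e+01] [-2.8  3.8  0.6] [ 8. 17. 96.  0. 67.  9.]
[[0.0011, 0.0034, -0.0, 3.0, 0.0], [0.002, 0.0069, -0.0, 6.0, 0.0], [0.0027, 0.0104, -0.0, 9.0, 0.0], [0.0032, 0.014, -0.0, 12.0, 0.0], [0.0036, 0.0176, -0.0, 15.0, 0.0], [0.0037, 0.0212, -0.0, 18.0, 0.0], [0.0037, 0.0248, -0.0, 21.0, 0.0], [0.0035, 0.0284, -0.0, 24.0, 0.0], [0.0031, 0.032, -0.0, 27.0, 0.0], [0.0025, 0.0355, -0.0, 30.0, 0.0], [0.0018, 0.039, -0.0, 33.0, 0.0], [0.0008, 0.0425, -0.0, 36.0, 0.0], [-0.0003, 0.0459, -0.0, 39.0, 0.0], [-0.0016, 0.0493, -0.0, 42.0, 0.0], [-0.0031, 0.0526, -0.0, 45.0, 0.0], [-0.0048, 0.0557, -0.0, 48.0, 0.0]]
```

View pics/wrist_c.png

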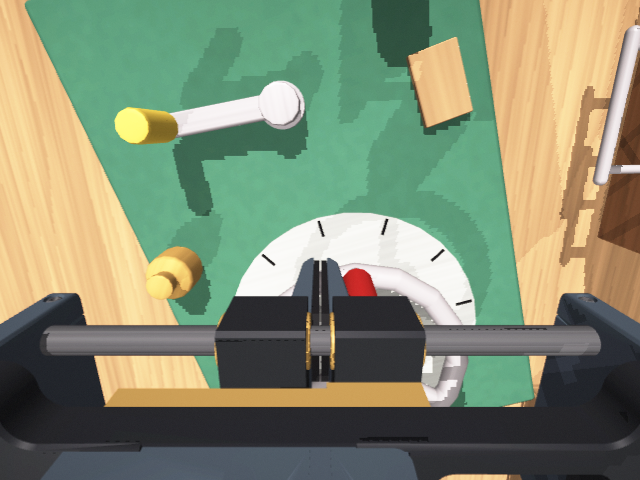

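Request:
jog_arm([
  [[0.001,0.0034,0,3,0],[0.002,0.0069,0,6,0],[0.0027,0.0105,0,9,0],[0.0032,0.014,0,12,0],[0.0036,0.0176,0,15,0],[0.0037,0.0212,0,18,0],[0.0037,0.0248,0,21,0],[0.0035,0.0284,0,24,0],[0.0031,0.032,0,27,0],[0.0025,0.0355,0,30,0],[0.0017,0.039,0,33,0],[0.0008,0.0425,0,36,0],[-0.0003,0.0459,0,39,0],[-0.0017,0.0493,0,42,0],[-0.0031,0.0526,0,45,0],[-0.0048,0.0557,0,48,0],[-0.0048,0.0557,0,48,0]],
])

```text
time_s: 9.3
ee_pos: [597.6, 77.6, 202.7]
ee_rot: [-180.0, -0.1, 41.0]
force: [0.1, 1.7, -0.2]
gripper_width: 0.2
```

```bash
python3 after.py '[-0.0048,0.0557,0,48]' d wrist,top; python3 - <<'E'
from h import *
x=push(41,1,gap=22)
print(crows([push(41,1,gap=22),(x[0],x[1],203,221)]))
E
```

```text
[596.7  77.1 203.   41. ] 9.3 [597.6  77.6 202.7] [-1.8e+02 -1.0e-01  4.1e+01] [ 0.1  1.7 -0.2] [ 6. 22. 89.  0. 70. 55.]
[[0.0, -0.022, -0.0, -0.0, 0.0], [0.0, -0.022, -0.0, -180.0, 0.0]]
```

View pics/wrist_d.png

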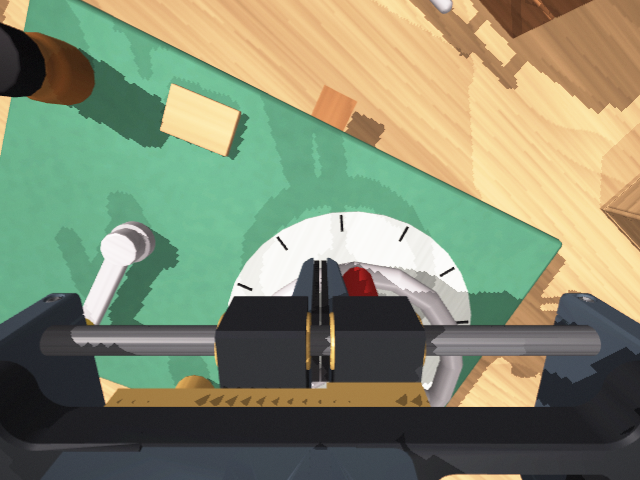

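View pics/top_d.png

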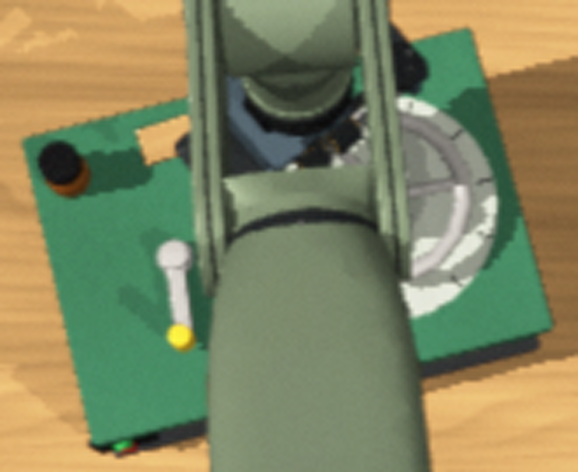

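Request:
jog_arm([
  [[0,-0.012,0,0,0],[0,-0.022,0,-3,0],[0,-0.022,0,-10,0],[0,-0.022,0,-17,0],[0,-0.022,0,-24,0],[0,-0.022,0,-31,0],[0,-0.022,0,-38,0],[0,-0.022,0,-45,0],[0,-0.022,0,-52,0],[0,-0.022,0,-59,0],[0,-0.022,0,-66,0],[0,-0.022,0,-73,0],[0,-0.022,0,-80,0],[0,-0.022,0,-87,0],[0,-0.022,0,-94,0],[0,-0.022,0,-101,0],[0,-0.022,0,-108,0],[0,-0.022,0,-115,0],[0,-0.022,0,-122,0],[0,-0.022,0,-129,0]],
])

```text
time_s: 11.07
ee_pos: [581.7, 94.0, 203.1]
ee_rot: [-180.0, 0.0, 170.4]
force: [-0.5, 0.6, -0.4]
gripper_width: 0.6
```

```bash
sed -i 's/^HUB=.*/HUB=np.array([563.8,19.5]);PHI0=221.0/' h.py; python3 after.py '[0,-0.022,0,-129]' e side; python3 - <<'E'
from h import *
print(crows([push(41,-1,gap=g) for g in (22,15,10,5,2,0)]+[push(41-3*i,-1) for i in range(1,8)]))
E
```

```text
[582.3  93.7 203.  170. ] 11.0667 [581.7  94.  203.1] [-180.     0.   170.4] [-0.5  0.6 -0.4] [  8.  21.  90.  -0.  69. -72.]
[[-0.001, 0.0022, -0.0, -51.0, 0.0], [-0.0064, -0.0022, -0.0, -51.0, 0.0], [-0.0103, -0.0053, -0.0, -51.0, 0.0], [-0.0142, -0.0085, -0.0, -51.0, 0.0], [-0.0165, -0.0104, -0.0, -51.0, 0.0], [-0.0181, -0.0116, -0.0, -51.0, 0.0], [-0.0214, -0.0129, -0.0, -48.0, 0.0], [-0.0247, -0.0144, -0.0, -45.0, 0.0], [-0.0279, -0.0161, -0.0, -42.0, 0.0], [-0.031, -0.0179, -0.0, -39.0, 0.0], [-0.034, -0.0199, -0.0, -36.0, 0.0], [-0.0369, -0.022, -0.0, -33.0, 0.0], [-0.0397, -0.0243, -0.0, -30.0, 0.0]]
```

View pics/side_e.png

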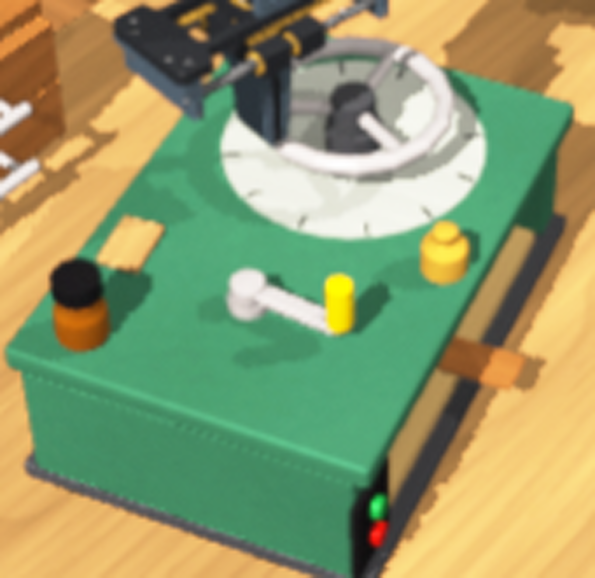

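Request:
jog_arm([
  [[0,0.001,0,-7,0],[-0.001,0.002,0,-14,0],[-0.001,0.0022,0,-21,0],[-0.001,0.0022,0,-28,0],[-0.001,0.0022,0,-35,0],[-0.001,0.0022,0,-42,0],[-0.001,0.0022,0,-49,0],[-0.001,0.0022,0,-51,0],[-0.0064,-0.0022,0,-51,0],[-0.0103,-0.0053,0,-51,0],[-0.0142,-0.0085,0,-51,0],[-0.0165,-0.0104,0,-51,0],[-0.0181,-0.0116,0,-51,0],[-0.0214,-0.0129,0,-48,0],[-0.0247,-0.0144,0,-45,0],[-0.0279,-0.0161,0,-42,0],[-0.031,-0.0179,0,-39,0],[-0.034,-0.0199,0,-36,0],[-0.0369,-0.022,0,-33,0],[-0.0397,-0.0243,0,-30,0]],
])

```text
time_s: 12.78
ee_pos: [616.8, 63.4, 202.8]
ee_rot: [179.9, -0.1, -160.2]
force: [-0.8, 2.4, -0.3]
gripper_width: 0.4
```

```bash
python3 after.py '[-0.0397,-0.0243,0,-30]' f wrist; python3 - <<'E'
from h import *
print(crows([push(20-3*i,-1) for i in range(1,21)]))
E
```

```text
[617.2  62.9 203.  200. ] 12.7833 [616.8  63.4 202.8] [ 1.799e+02 -1.000e-01 -1.602e+02] [-0.8  2.4 -0.3] [   5.   23.   86.    0.   71. -105.]
[[-0.0011, -0.0034, -0.0, 3.0, 0.0], [-0.002, -0.0069, -0.0, 6.0, 0.0], [-0.0027, -0.0104, -0.0, 9.0, 0.0], [-0.0033, -0.014, -0.0, 12.0, 0.0], [-0.0036, -0.0176, -0.0, 15.0, 0.0], [-0.0038, -0.0212, -0.0, 18.0, 0.0], [-0.0038, -0.0248, -0.0, 21.0, 0.0], [-0.0036, -0.0284, -0.0, 24.0, 0.0], [-0.0032, -0.032, -0.0, 27.0, 0.0], [-0.0026, -0.0355, -0.0, 30.0, 0.0], [-0.0018, -0.039, -0.0, 33.0, 0.0], [-0.0008, -0.0425, -0.0, 36.0, 0.0], [0.0003, -0.0459, -0.0, 39.0, 0.0], [0.0016, -0.0493, -0.0, 42.0, 0.0], [0.0031, -0.0526, -0.0, 45.0, 0.0], [0.0047, -0.0558, -0.0, 48.0, 0.0], [0.0066, -0.0589, -0.0, 51.0, 0.0], [0.0085, -0.0619, -0.0, 54.0, 0.0], [0.0107, -0.0648, -0.0, 57.0, 0.0], [0.013, -0.0676, -0.0, 60.0, 0.0]]
```

View pics/wrist_f.png

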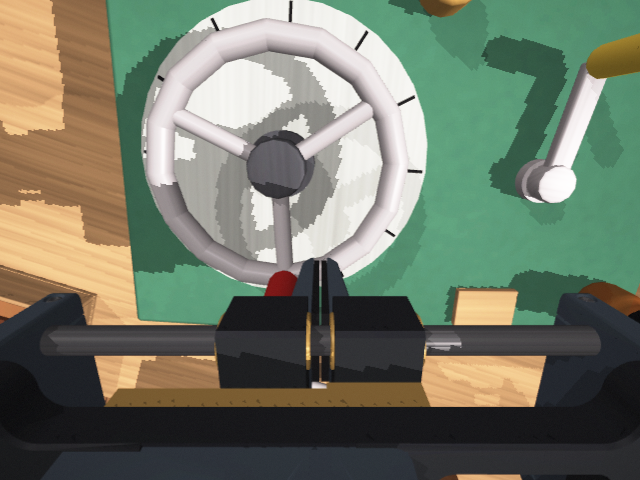

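Request:
jog_arm([
  [[-0.0011,-0.0034,0,3,0],[-0.002,-0.0069,0,6,0],[-0.0027,-0.0104,0,9,0],[-0.0033,-0.014,0,12,0],[-0.0036,-0.0176,0,15,0],[-0.0038,-0.0212,0,18,0],[-0.0038,-0.0248,0,21,0],[-0.0036,-0.0284,0,24,0],[-0.0032,-0.032,0,27,0],[-0.0026,-0.0355,0,30,0],[-0.0018,-0.039,0,33,0],[-0.0008,-0.0425,0,36,0],[0.0003,-0.0459,0,39,0],[0.0016,-0.0493,0,42,0],[0.0031,-0.0526,0,45,0],[0.0047,-0.0558,0,48,0],[0.0066,-0.0589,0,51,0],[0.0085,-0.0619,0,54,0],[0.0107,-0.0648,0,57,0],[0.013,-0.0676,0,60,0]],
])

```text
time_s: 14.5
ee_pos: [628.3, -4.4, 202.9]
ee_rot: [179.9, -0.0, 139.8]
force: [0.2, 2.3, -0.4]
gripper_width: 0.6
```

```bash
python3 after.py '[0.013,-0.0676,0,60]' g wrist; python3 - <<'E'
from h import *
print(crows([push(-40-3*i,-1) for i in range(1,21)]))
E
```

```text
[628.   -5.1 203.  140. ] 14.5 [628.3  -4.4 202.9] [179.9  -0.  139.8] [ 0.2  2.3 -0.4] [ -1.  24.  85.   0.  71. -51.]
[[-0.0011, -0.0034, -0.0, 3.0, 0.0], [-0.002, -0.0069, -0.0, 6.0, 0.0], [-0.0027, -0.0104, -0.0, 9.0, 0.0], [-0.0032, -0.014, -0.0, 12.0, 0.0], [-0.0036, -0.0175, -0.0, 15.0, 0.0], [-0.0038, -0.0211, -0.0, 18.0, 0.0], [-0.0037, -0.0247, -0.0, 21.0, 0.0], [-0.0035, -0.0283, -0.0, 24.0, 0.0], [-0.0031, -0.0319, -0.0, 27.0, 0.0], [-0.0025, -0.0355, -0.0, 30.0, 0.0], [-0.0018, -0.039, -0.0, 33.0, 0.0], [-0.0008, -0.0425, -0.0, 36.0, 0.0], [0.0003, -0.0459, -0.0, 39.0, 0.0], [0.0016, -0.0492, -0.0, 42.0, 0.0], [0.0031, -0.0525, -0.0, 45.0, 0.0], [0.0048, -0.0557, -0.0, 48.0, 0.0], [0.0066, -0.0588, -0.0, 51.0, 0.0], [0.0086, -0.0618, -0.0, 54.0, 0.0], [0.0107, -0.0647, -0.0, 57.0, 0.0], [0.013, -0.0675, -0.0, 60.0, 0.0]]
```

View pics/wrist_g.png

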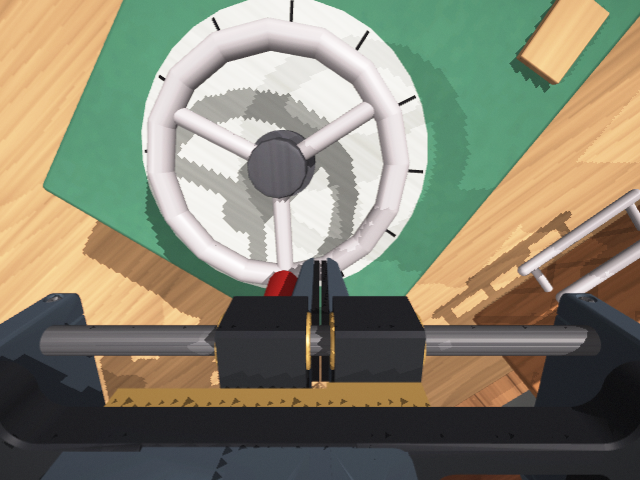

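Wheel turning with the same finger–handle relation (handle about (282,283), hub (279,167)). Next 60°.

Request:
jog_arm([
  [[-0.0011,-0.0034,0,3,0],[-0.002,-0.0069,0,6,0],[-0.0027,-0.0104,0,9,0],[-0.0033,-0.014,0,12,0],[-0.0036,-0.0176,0,15,0],[-0.0038,-0.0212,0,18,0],[-0.0038,-0.0248,0,21,0],[-0.0036,-0.0284,0,24,0],[-0.0032,-0.032,0,27,0],[-0.0026,-0.0355,0,30,0],[-0.0018,-0.039,0,33,0],[-0.0008,-0.0425,0,36,0],[0.0003,-0.0459,0,39,0],[0.0016,-0.0493,0,42,0],[0.0031,-0.0526,0,45,0],[0.0047,-0.0558,0,48,0],[0.0066,-0.0589,0,51,0],[0.0085,-0.0619,0,54,0],[0.0107,-0.0648,0,57,0],[0.013,-0.0675,0,60,0]],
])

```text
time_s: 16.22
ee_pos: [575.6, -48.4, 203.1]
ee_rot: [179.9, -0.0, 79.9]
force: [2.7, 0.6, -0.3]
gripper_width: 0.4
```

```bash
python3 after.py '[0.013,-0.0675,0,60]' i wrist,side,top; python3 - <<'E'
from h import *
print(crows([push(-100-3*i,-1) for i in range(1,15)]))
E
```

```text
[574.7 -48.4 203.   80. ] 16.2167 [575.6 -48.4 203.1] [179.9  -0.   79.9] [ 2.7  0.6 -0.3] [-6. 20. 92.  0. 68.  4.]
[[-0.0011, -0.0034, -0.0, 3.0, 0.0], [-0.002, -0.0069, -0.0, 6.0, 0.0], [-0.0027, -0.0104, -0.0, 9.0, 0.0], [-0.0033, -0.014, -0.0, 12.0, 0.0], [-0.0036, -0.0176, -0.0, 15.0, 0.0], [-0.0038, -0.0212, -0.0, 18.0, 0.0], [-0.0038, -0.0248, -0.0, 21.0, 0.0], [-0.0036, -0.0284, -0.0, 24.0, 0.0], [-0.0032, -0.032, -0.0, 27.0, 0.0], [-0.0026, -0.0355, -0.0, 30.0, 0.0], [-0.0018, -0.039, -0.0, 33.0, 0.0], [-0.0008, -0.0425, -0.0, 36.0, 0.0], [0.0003, -0.0459, -0.0, 39.0, 0.0], [0.0016, -0.0493, -0.0, 42.0, 0.0]]
```

View pics/wrist_i.png

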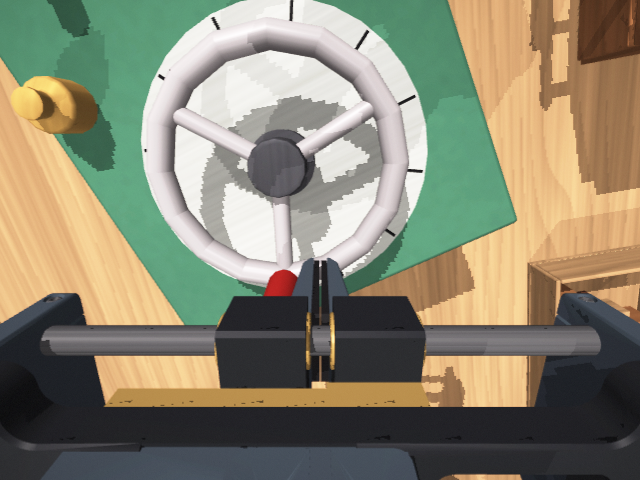

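View pics/side_i.png

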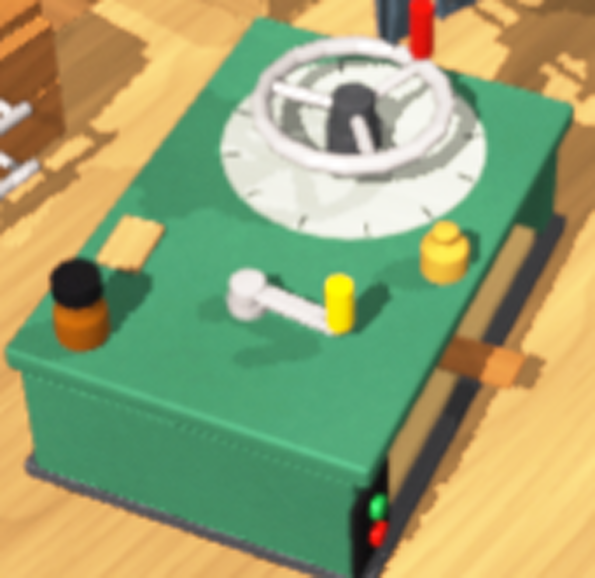

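View pics/top_i.png

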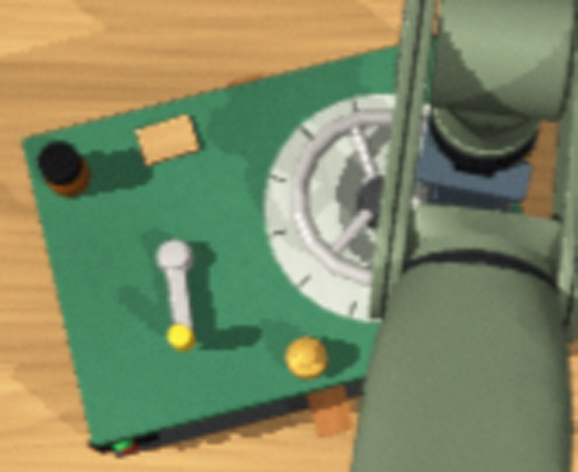

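```bash
cat > hs.py <<'E'
from h import *
from workcell import env
p=env.camera_params('side')
def rep(im,t):
    h=cv2.cvtColor(im,cv2.COLOR_RGB2HSV).astype(int);m=((h[...,0]<5)|(h[...,0]>174))&(h[...,1]>150)&(h[...,2]>60)
    k=np.zeros_like(m);k[150:240,255:345]=m[150:240,255:345];v,u=np.nonzero(k)
    bot=v>=v.max()-6
    b=np.array([u[bot].mean(),v.max()+.5]);X=atz(p,(u.mean(),v.mean()),202)
    d=X[:2]-np.array([564.6,22.]);print(t,len(u),u.min(),u.max(),v.min(),v.max(),'mean',u.mean().round(2),v.mean().round(2),X.round(1),'phi',np.degrees(np.arctan2(d[1],d[0])).round(1),'r',np.hypot(*d).round(1))
rep(cv2.imread('pics/side0.png')[:,:,::-1].copy(),'start')
im=env.grab_frame('side');rep(im,'now');import time
cv2.imwrite('pics/side_full_%d.png'%int(1000*env.state()['time_s']),im[:,:,::-1])
s=env.state();print(s['time_s'],s['ee_pos'].round(1),s['force'].round(1))
E
python3 hs.py
```

```text
start 100 319 325 190 207 mean 322.07 198.53 [517.4 -21.8 202. ] phi -137.1 r 64.4
now 105 312 318 179 196 mean 314.74 187.0 [558.8 -45.5 202. ] phi -94.9 r 67.8
16.4167 [574.9 -48.5 203.1] [ 1.1 -0.2  1.5]
```

Request:
jog_arm([
  [[-0.0011,-0.0034,0,3,0],[-0.002,-0.0069,0,6,0],[-0.0027,-0.0104,0,9,0],[-0.0033,-0.014,0,12,0],[-0.0036,-0.0176,0,15,0],[-0.0038,-0.0212,0,18,0],[-0.0038,-0.0248,0,21,0],[-0.0036,-0.0284,0,24,0],[-0.0032,-0.032,0,27,0],[-0.0026,-0.0355,0,30,0],[-0.0022,-0.0372,0,31.5,0],[-0.0018,-0.039,0,33,0],[-0.0013,-0.0407,0,34.5,0],[-0.0008,-0.0425,0,36,0],[-0.0008,-0.0425,0,36,0],[-0.0008,-0.0425,0,36,0]],
])

```text
time_s: 17.75
ee_pos: [533.2, -42.0, 203.1]
ee_rot: [179.9, -0.0, 44.1]
force: [2.1, -0.8, 0.3]
gripper_width: 0.6
```

```bash
python3 after.py '[-0.0008,-0.0425,0,36]' j wrist; python3 hs.py; python3 - <<'E'
from h import *
print(crows([push(-136-1.5*i,-1) for i in range(1,8)]))
E
```

```text
[532.7 -41.8 203.   44. ] 17.75 [533.2 -42.  203.1] [179.9  -0.   44.1] [ 2.1 -0.8  0.3] [-6. 16. 97. -0. 67. 40.]
start 100 319 325 190 207 mean 322.07 198.53 [517.4 -21.8 202. ] phi -137.1 r 64.4
now 79 319 325 194 205 mean 321.89 199.3 [516.  -19.3 202. ] phi -139.7 r 63.8
17.85 [533.2 -42.  203.1] [ 1.9 -1.3 -0.2]
[[-0.0006, -0.0017, -0.0, 1.5, 0.0], [-0.0011, -0.0034, -0.0, 3.0, 0.0], [-0.0016, -0.0051, -0.0, 4.5, 0.0], [-0.002, -0.0069, -0.0, 6.0, 0.0], [-0.0024, -0.0087, -0.0, 7.5, 0.0], [-0.0028, -0.0104, -0.0, 9.0, 0.0], [-0.0031, -0.0122, -0.0, 10.5, 0.0]]
```

View pics/wrist_j.png

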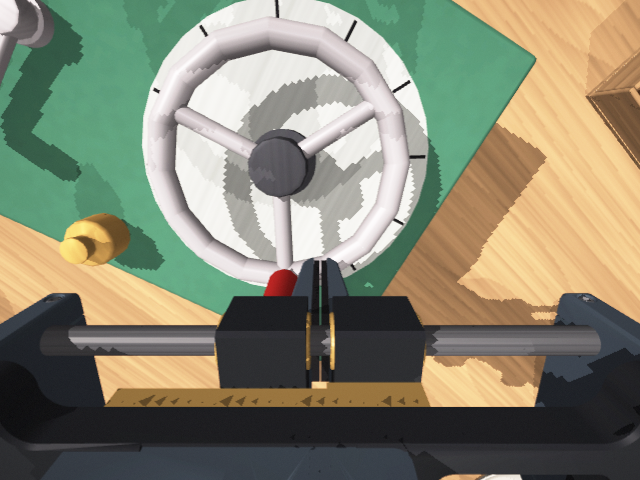

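Request:
jog_arm([
  [[-0.0006,-0.0017,0,1.5,0],[-0.0011,-0.0034,0,3,0],[-0.0014,-0.0043,0,3.7,0],[-0.0016,-0.0051,0,4.5,0],[-0.0016,-0.0051,0,4.5,0],[-0.0016,-0.0051,0,4.5,0],[-0.0016,0.01,0,4.5,0],[-0.0016,0.02,0,4.5,0],[-0.0016,0.03,-0.02,4.5,0],[-0.0016,0.04,-0.05,4.5,0],[-0.0016,0.04,-0.07,4.5,0],[-0.0016,0.04,-0.07,4.5,0]],
])

```text
time_s: 18.85
ee_pos: [561.4, -72.5, 277.1]
ee_rot: [179.7, -0.3, 39.4]
force: [-0.2, -0.4, 1.1]
gripper_width: 0.5
```

```bash
python3 after.py '[-0.0016,0.04,-0.07,4.5]' k wrist,top; python3 hs.py
```

```text
[559.3 -71.7 273.   39.5] 18.85 [561.4 -72.5 277.1] [179.7  -0.3  39.4] [-0.2 -0.4  1.1] [-9. 16. 86.  0. 77. 42.]
start 100 319 325 190 207 mean 322.07 198.53 [517.4 -21.8 202. ] phi -137.1 r 64.4
now 102 319 325 191 207 mean 322.31 199.11 [515.6 -20.5 202. ] phi -139.1 r 64.8
19.0 [558.5 -71.6 271.9] [ 0.   0.4 -0.2]
```

View pics/wrist_k.png

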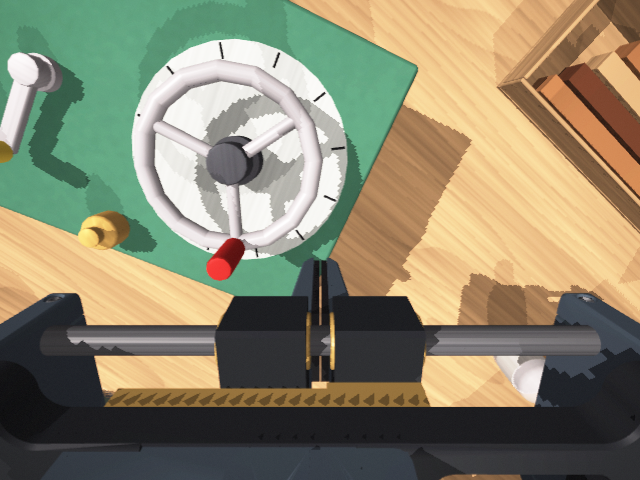

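View pics/top_k.png

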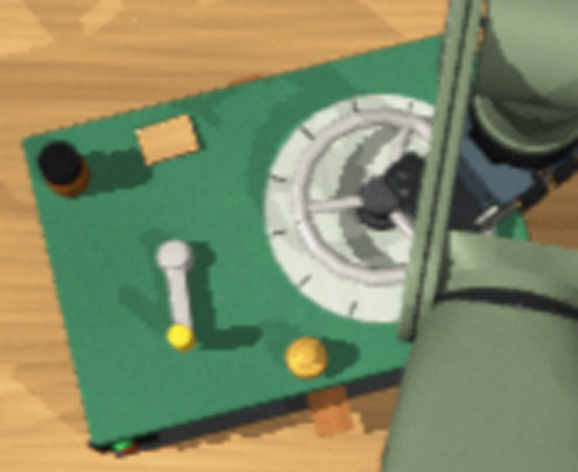

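```bash
cat >> h.py <<'E'
PIV=np.array([518.0,183.5])
def lpush(phi,gap=0,z=174,half=13.5,r=70):
    a=np.radians(phi);t=np.array([np.sin(a),-np.cos(a)])
    c=PIV+r*np.array([np.cos(a),np.sin(a)])-(9+half+gap)*t
    return (c[0],c[1],z,phi)
E
python3 - <<'E'
from h import *
g=lpush(190,16);print(g,getc())
print(crows([(g[0],g[1],262,110),(g[0],g[1],262,190),(g[0],g[1],174,190)]))
E
```

```text
(np.float64(455.74891212932226), np.float64(133.42952907234485), 174, 190) [559.2956233768457, -71.69867517337978, 272.976, 39.464]
[[0.0504, -0.2242, 0.011, -70.5, 0.0], [0.0504, -0.2242, 0.011, -150.5, 0.0], [0.0504, -0.2242, 0.099, -150.5, 0.0]]
```

Request:
jog_arm([
  [[0.003,-0.012,0,-6,0],[0.007,-0.03,0,-13,0],[0.012,-0.052,0,-20,0],[0.017,-0.075,0,-27,0],[0.022,-0.098,0,-34,0],[0.027,-0.12,0,-41,0],[0.032,-0.142,0,-48,0],[0.037,-0.165,0,-55,0],[0.042,-0.187,0,-62,0],[0.046,-0.205,0.005,-69,0],[0.049,-0.217,0.011,-76,0],[0.0504,-0.2242,0.011,-83,0],[0.0504,-0.2242,0.011,-90,0],[0.0504,-0.2242,0.011,-97,0],[0.0504,-0.2242,0.011,-104,0],[0.0504,-0.2242,0.011,-111,0],[0.0504,-0.2242,0.011,-118,0],[0.0504,-0.2242,0.011,-125,0],[0.0504,-0.2242,0.011,-132,0],[0.0504,-0.2242,0.011,-138,0]],
])

```text
time_s: 20.67
ee_pos: [454.4, 133.2, 260.1]
ee_rot: [-179.9, -0.2, 177.8]
force: [-0.8, 0.2, -0.5]
gripper_width: 0.2
```

```bash
python3 after.py '[0.0504,-0.2242,0.011,-138]' l wrist,side; python3 hs.py; python3 - <<'E'
from h import *
from workcell import env
p=env.camera_params('wrist');json.dump({k:(v.tolist() if hasattr(v,'tolist') else v) for k,v in p.items()},open('wl.json','w'))
g=lpush(190,16)
print(crows([(g[0],g[1],262,190),(g[0],g[1],174,190)]))
E
```

```text
[455.7 133.4 262.  177.5] 20.6667 [454.4 133.2 260.1] [-179.9   -0.2  177.8] [-0.8  0.2 -0.5] [ 15.   8.  99.  -0.  73. -73.]
start 100 319 325 190 207 mean 322.07 198.53 [517.4 -21.8 202. ] phi -137.1 r 64.4
now 55 319 325 191 207 mean 322.49 199.71 [513.9 -19.  202. ] phi -141.1 r 65.2
20.8167 [454.7 133.3 260.6] [ 0.  -0.1 -0.2]
[[-0.0, 0.0, -0.0, -12.5, 0.0], [-0.0, 0.0, 0.088, -12.5, 0.0]]
```

View pics/wrist_l.png

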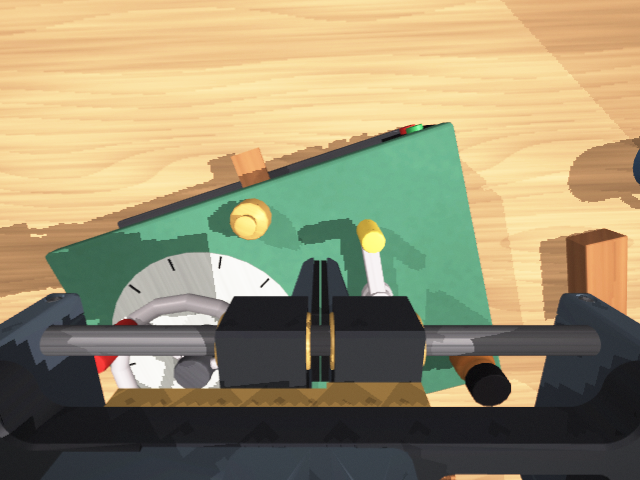

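View pics/side_l.png

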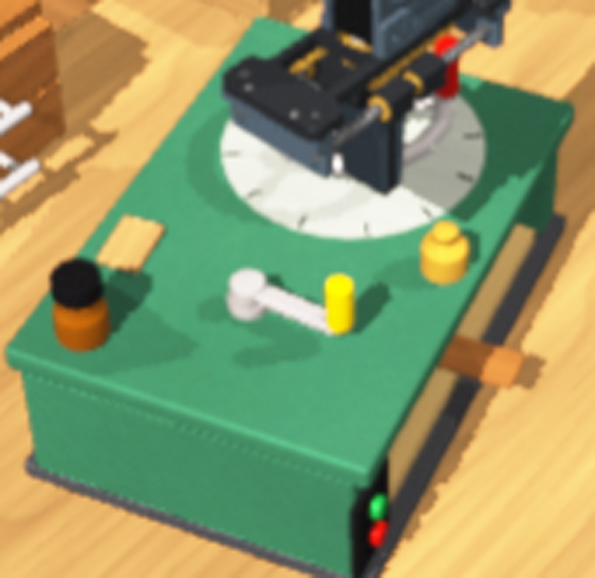

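```bash
python3 - <<'E'
from h import *
p=json.load(open('wl.json'));p['xyz']=np.array(p['xyz'])
print(atz(p,(373,241),185),atz(p,(369,229),160),'weight',atz(p,(246,226),168))
E
```

```text
[449.38847437 170.44977411 185.        ] [447.7551967  171.08609661 160.        ] weight [438.66652518  76.34038825 168.        ]
```

```bash
python3 - <<'E'
from h import *
print(crows([lpush(190,g) for g in(12,8,4,0)]+[lpush(190-d) for d in range(3,25,3)]))
E
```

```text
[[0.0008, 0.0039, 0.088, -12.5, 0.0], [0.0017, 0.0078, 0.088, -12.5, 0.0], [0.0026, 0.0117, 0.088, -12.5, 0.0], [0.0034, 0.0156, 0.088, -12.5, 0.0], [0.0053, 0.019, 0.088, -9.5, 0.0], [0.007, 0.0225, 0.088, -6.5, 0.0], [0.0085, 0.026, 0.088, -3.5, 0.0], [0.0098, 0.0296, 0.088, -0.5, 0.0], [0.0109, 0.0333, 0.088, 2.5, 0.0], [0.0118, 0.0371, 0.088, 5.5, 0.0], [0.0125, 0.0408, 0.088, 8.5, 0.0], [0.0131, 0.0446, 0.088, 11.5, 0.0]]
```

Request:
jog_arm([
  [[0,0,0.015,-6,0],[0,0,0.035,-12.5,0],[0,0,0.055,-12.5,0],[0,0,0.072,-12.5,0],[0,0,0.084,-12.5,0],[0,0,0.088,-12.5,0],[0,0,0.088,-12.5,0],[0.0008,0.0039,0.088,-12.5,0],[0.0017,0.0078,0.088,-12.5,0],[0.0026,0.0117,0.088,-12.5,0],[0.0034,0.0156,0.088,-12.5,0],[0.0053,0.019,0.088,-9.5,0],[0.007,0.0225,0.088,-6.5,0],[0.0085,0.026,0.088,-3.5,0],[0.0098,0.0296,0.088,-0.5,0],[0.0109,0.0333,0.088,2.5,0],[0.0118,0.0371,0.088,5.5,0],[0.0125,0.0408,0.088,8.5,0],[0.0131,0.0446,0.088,11.5,0]],
])

```text
time_s: 22.4
ee_pos: [445.1, 178.7, 174.5]
ee_rot: [-180.0, 0.1, 165.8]
force: [1.2, -2.6, 0.4]
gripper_width: 0.6
```

```bash
python3 after.py '[0.0131,0.0446,0.088,11.5]' m wrist,side; python3 hs.py; python3 - <<'E'
from h import *
print(crows([lpush(166-d) for d in range(3,55,3)]))
E
```

```text
[444.6 178.6 174.  166. ] 22.4 [445.1 178.7 174.5] [-1.800e+02  1.000e-01  1.658e+02] [ 1.2 -2.6  0.4] [ 21.  12. 107.  -0.  61. -55.]
start 100 319 325 190 207 mean 322.07 198.53 [517.4 -21.8 202. ] phi -137.1 r 64.4
now 96 319 325 191 207 mean 322.21 199.05 [516.  -20.5 202. ] phi -138.9 r 64.6
22.55 [444.7 179.  174.3] [ 0.1  0.1 -1. ]
[[0.0011, 0.0037, -0.0, 3.0, 0.0], [0.0019, 0.0075, -0.0, 6.0, 0.0], [0.0026, 0.0113, -0.0, 9.0, 0.0], [0.0031, 0.0151, -0.0, 12.0, 0.0], [0.0034, 0.0189, -0.0, 15.0, 0.0], [0.0035, 0.0228, -0.0, 18.0, 0.0], [0.0034, 0.0266, -0.0, 21.0, 0.0], [0.0031, 0.0305, -0.0, 24.0, 0.0], [0.0026, 0.0343, -0.0, 27.0, 0.0], [0.0019, 0.0381, -0.0, 30.0, 0.0], [0.001, 0.0418, -0.0, 33.0, 0.0], [-0.0001, 0.0455, -0.0, 36.0, 0.0], [-0.0014, 0.0491, -0.0, 39.0, 0.0], [-0.0029, 0.0527, -0.0, 42.0, 0.0], [-0.0046, 0.0561, -0.0, 45.0, 0.0], [-0.0064, 0.0595, -0.0, 48.0, 0.0], [-0.0085, 0.0628, -0.0, 51.0, 0.0], [-0.0106, 0.066, -0.0, 54.0, 0.0]]
```

View pics/wrist_m.png

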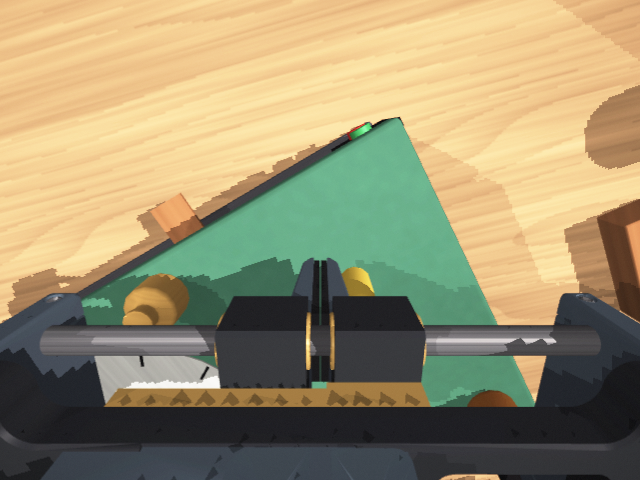

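View pics/side_m.png

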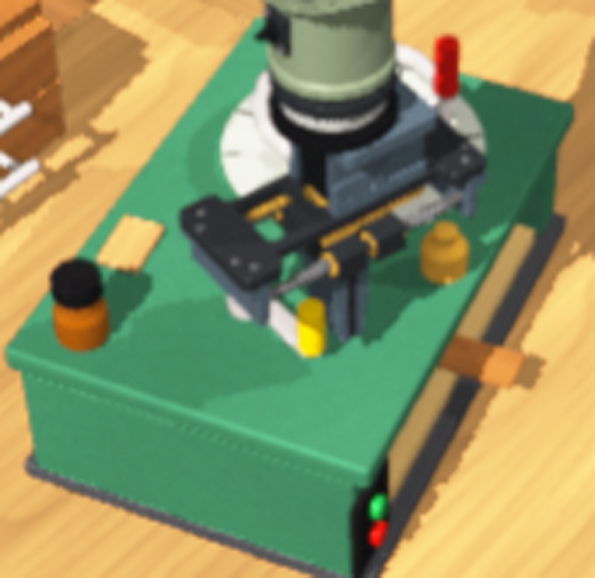

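Request:
jog_arm([
  [[0.0011,0.0037,0,3,0],[0.0019,0.0075,0,6,0],[0.0026,0.0113,0,9,0],[0.0031,0.0151,0,12,0],[0.0034,0.0189,0,15,0],[0.0035,0.0228,0,18,0],[0.0034,0.0266,0,21,0],[0.0031,0.0305,0,24,0],[0.0026,0.0343,0,27,0],[0.0019,0.0381,0,30,0],[0.001,0.0418,0,33,0],[-0.0001,0.0455,0,36,0],[-0.0014,0.0491,0,39,0],[-0.0021,0.0509,0,40.5,0],[-0.0029,0.0527,0,42,0],[-0.0029,0.0527,0,42,0]],
])

```text
time_s: 23.88
ee_pos: [460.1, 228.9, 174.0]
ee_rot: [-180.0, 0.0, 124.0]
force: [-0.9, -1.2, 1.5]
gripper_width: 0.6
```

```bash
python3 after.py '[-0.0029,0.0527,0,42]' n wrist,side; python3 hs.py; python3 - <<'E'
from h import *
print(crows([lpush(124-d) for d in (1,2,3,4,5,6,7)]))
E
```

```text
[460.2 229.  174.  124. ] 23.8833 [460.1 228.9 174. ] [-180.    0.  124.] [-0.9 -1.2  1.5] [ 25.  15. 103.  -0.  62.  -9.]
start 100 319 325 190 207 mean 322.07 198.53 [517.4 -21.8 202. ] phi -137.1 r 64.4
now 97 319 325 191 207 mean 322.18 199.15 [515.8 -20.1 202. ] phi -139.2 r 64.5
24.0333 [460.  228.9 174. ] [-0.1 -0.3  0.4]
[[0.0003, 0.0012, -0.0, 1.0, 0.0], [0.0007, 0.0025, -0.0, 2.0, 0.0], [0.001, 0.0037, -0.0, 3.0, 0.0], [0.0014, 0.0049, -0.0, 4.0, 0.0], [0.0017, 0.0062, -0.0, 5.0, 0.0], [0.0019, 0.0074, -0.0, 6.0, 0.0], [0.0022, 0.0087, -0.0, 7.0, 0.0]]
```

View pics/side_n.png

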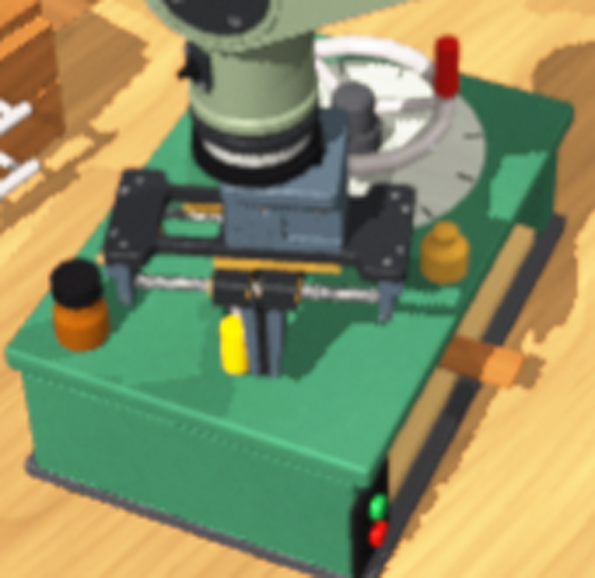

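View pics/wrist_n.png

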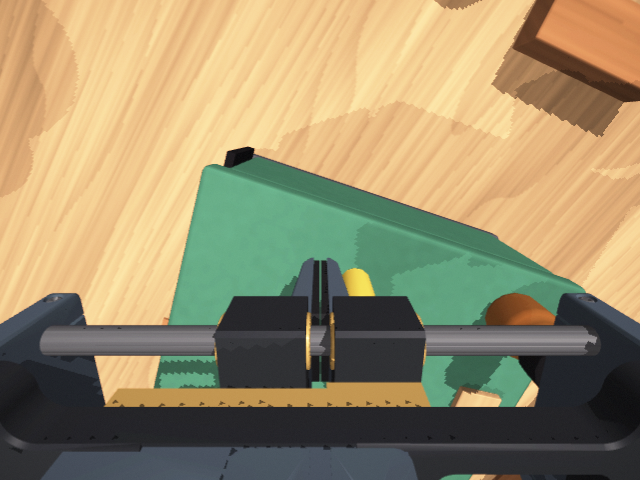

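Request:
jog_arm([
  [[0.0003,0.0012,0,1,0],[0.0007,0.0025,0,2,0],[0.001,0.0037,0,3,0],[0.0014,0.0049,0,4,0],[0.0014,0.0049,0,4,0]],
])

```text
time_s: 24.45
ee_pos: [463.7, 233.1, 174.0]
ee_rot: [180.0, 0.0, 119.9]
force: [-0.7, -0.3, 0.1]
gripper_width: 0.3
```

Request:
jog_arm([
  [[0.0003,0.0012,0,1,0],[0.0007,0.0025,0,2,0],[0.0007,0.0025,0,2,0]],
])

```text
time_s: 24.7
ee_pos: [464.4, 234.2, 173.9]
ee_rot: [-179.8, 0.0, 117.9]
force: [-2.6, -3.1, 3.5]
gripper_width: 0.9
```

Request:
jog_arm([
  [[0.0003,0.0012,0,1,0],[0.0005,0.0018,0,1.5,0],[0.0005,0.0018,0,1.5,0]],
])

```text
time_s: 24.95
ee_pos: [464.4, 234.6, 173.9]
ee_rot: [-179.6, 0.1, 116.4]
force: [-7.1, -6.1, 6.5]
gripper_width: 0.2
```

```bash
python3 - <<'E'
from h import *
c=getc()
for r in ([.0014,.0049,0,4],[.0007,.0025,0,2],[.0005,.0018,0,1.5]): c=upd(c,r)
setc(c)
E
python3 after.py '[0,0,0,0]' o wrist,side
```

```text
[466.6 236.  174.  116.5] 24.95 [464.4 234.6 173.9] [-1.796e+02  1.000e-01  1.164e+02] [-7.1 -6.1  6.5] [ 26.  16. 102.  -0.  63.  -1.]
```

View pics/side_o.png

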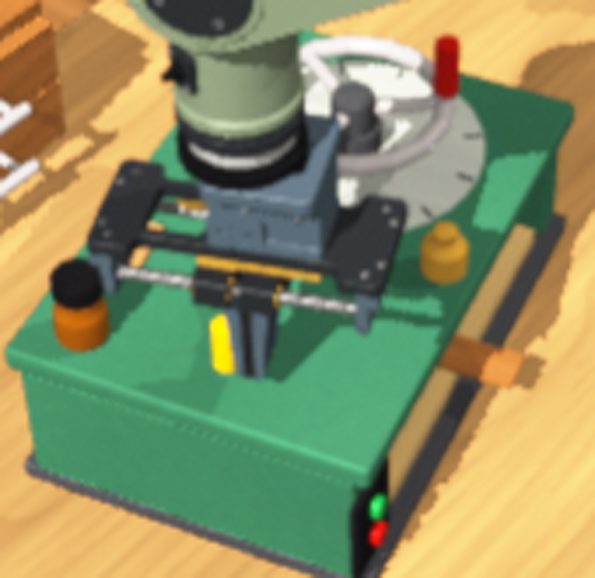

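Request:
jog_arm([
  [[0,-0.006,0,0,0],[0,-0.016,0,0,0],[0,-0.028,0,0,0],[0,-0.03,-0.02,0,0],[0,-0.03,-0.05,0,0],[0,-0.03,-0.08,0,0],[-0.02,-0.05,-0.1,0,0],[-0.02,-0.08,-0.12,0,0],[-0.02,-0.11,-0.12,0,0],[-0.02,-0.14,-0.12,0,0],[-0.02,-0.16,-0.12,0,0],[-0.02,-0.17,-0.12,0,0],[-0.02,-0.17,-0.12,0,0]],
])

```text
time_s: 26.13
ee_pos: [321.9, 141.8, 294.2]
ee_rot: [179.9, 0.0, 116.4]
force: [0.1, 0.9, -0.3]
gripper_width: 0.8
```

```bash
python3 after.py '[-0.02,-0.17,-0.12,0]' p top,side,wrist; python3 hs.py
```

```text
[323.4 142.4 294.  116.5] 26.1333 [321.9 141.8 294.2] [179.9   0.  116.4] [ 0.1  0.9 -0.3] [ 22.  -5. 108.   0.  77.  -5.]
start 100 319 325 190 207 mean 322.07 198.53 [517.4 -21.8 202. ] phi -137.1 r 64.4
now 42 319 325 191 206 mean 322.48 201.5 [509.8 -13.7 202. ] phi -146.9 r 65.4
26.3333 [324.5 143.  293.9] [ 0.7  0.2 -0.7]
```

View pics/top_p.png

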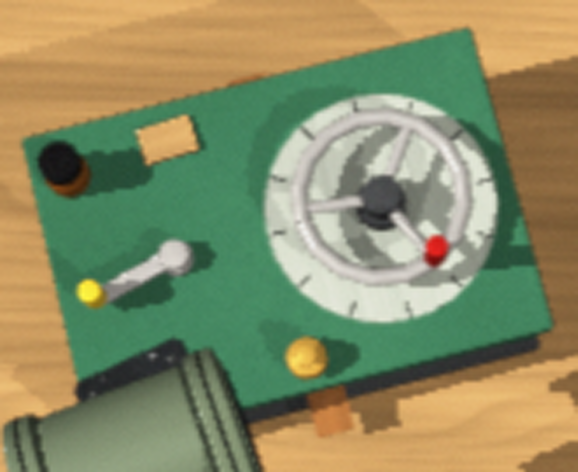

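View pics/side_p.png

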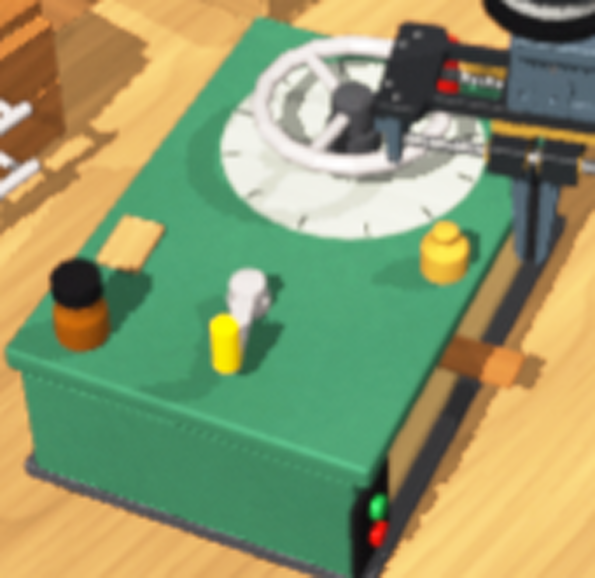

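```bash
python3 -c "
from h import *
from workcell import env
p=env.camera_params('top');o=np.array([215,150])
k=atz(p,np.array([91,292])/3.5+o,183);v=atz(p,np.array([175,255])/3.5+o,152);d=k-v
print('lever rad',np.pi+.2708-np.arctan2(d[1],d[0]),'handle shift',atz(p,np.array([436,248])/3.5+o,223)-atz(p,np.array([438,246])/3.5+o,223))
s=env.state();print(s['force'],s['ee_pos']);env.job_done()"
```

```text
lever rad 1.2979332760280542 handle shift [-1.55777817  1.47569361  0.        ]
[ 0.71522224  0.20786358 -0.73540972] [324.52663001 142.95230258 293.880354  ]
the job is handed in; nothing more can be done
```

I turned the hand wheel one full turn clockwise with the closed fingertips, then pushed the lock lever over to its stop. The job is handed in, with no verdict reported, at about 26 s of the 69 s allowed.

- **Wheel:** I turned it in two half-turn pushes, with one back-off in between to rotate the fingers. The tool force was about 5 N or less wherever I read it. In the last top picture the handle stands about 2 mm from where it started, against the 12 mm allowed. Side pictures taken with the handle in clear view also put it about 2 mm off.
- **Lock lever:** The pushing force rose to about 11 N with no further movement, so the lever was against its stop. The top picture puts it at about 1.30 rad, and the stop is at 1.3.
- **Other things:** The jar, bridge blank and brass weight look unmoved in the pictures. I did not check the loose things on the bench separately, but the arm stayed well above them. The arm ended clear of everything, with a tool force of about 1 N, which is noise level.

**Readings that disagreed:** The last side-camera reading of the handle was about 11 mm off. In that picture the gripper hid most of the handle (42 red pixels instead of about 100), so I did not use it. Early on, the wrist camera placed the wheel hub about 5 mm from where the fixed cameras did. The hub position I settled on from the pushing lay between the two, nearer the fixed cameras' value.

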